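# Slide a thin steel strip off the granite plate and locate it on the inspection rest

## Robot

A 6-joint arm with a two-finger parallel gripper is mounted at the origin on a cart in front of the work surface, level with it; the furniture and walls round the work are solid. World frame = base frame: x ahead of the robot, y to its left, z up, the work surface at z = 0. Lengths are in m, angles in rad, forces in N, time in s.
With the tool pointing down it reaches from about 0.275 to 0.825 m from the base axis. Payload 4.9 kg.
Tool frame: the origin (TCP) lies at the very end of the fingers, on their centre line; the grasp point (between the pads) lies r.grip_depth behind it (r.grip_depth is the distance from the TCP to the grasp point, in m); z points along the fingers, x is the direction in which the jaws open and shut, and the axes are right-handed (so a half turn about z gives the same grasp; the last joint's range is limited). The gripper opens to 85 mm and grips with 20 to 120 N. Pads are 22 mm wide; open, the fingers measure 114 mm over their backs; the gripper's body (76 mm by 85 mm) begins 54 mm behind the grasp point. The pads swing forward as they close: fully open they stand 13 mm farther back than shut.
Start: joints at [-1.465, 0.326, -0.193, 1.052, 0, 1.437], TCP at [0.131, -0.534, 0.231] pointing down, gripper open.
Joint ranges: [-2.65, 2.65], [-0.97, 1.79], [-1.3, 1.35], [-1.93, 2.1], [-1.47, 1.37], [-3.14, 3.14]. Speed limits (rad/s): [2.57, 2.57, 3.14, 3.14, 3.14, 3.14].

## Interface

Orientations are given as a unit quaternion [x, y, z, w].
In Python, from workcell import readout, eyes, r, nets gives the robot as it stands.
- The arm moves only by the tool arm_command, never from a script. Its argument "rows" is a list of rows, each a list of 3 entries, a list of its own where there are three numbers: the shift along the tool's x, y, z in mm, then the turn, a rotation vector about the tool's x, y, z in rad, then the opening, from 0 (shut) to 1 (fully open). In form: [[[tx, ty, tz], [ax, ay, az], claw], ...]. A call has exactly 10 rows; each row shifts and turns the commanded pose from where the row before left it, along the tool's axes as they then stand; what a row does not reach is not made up. A row lasts 1/12 s, in which the tool goes at most 41.7 mm and 7.16 degrees, less where a joint would pass 70% of its speed; a pose out of reach is approached as far as the arm can. A call is refused whole if a number of a shift passes 41.7 or a number of a turn 0.125, either way. A call with a gripper value outside its range is refused whole. The fingers move at their own pace and stop on an object; "force" is the grip in N (left out, the last holds). Time passes only in rows, so rows that do not move let the fingers close, or fill a call up. It gives the time, the measured TCP pose, the force and the opening at its end, in the units of the state.
- readout.read_state(): the state, without advancing time (a new reading comes with each control period).
- eyes.capture(name): name is "scene" or "top" or "wrist"; returns a dict with "color" (420x560x3 uint8, red, green, blue), "K" (3x3 intrinsics, pixels), "dist" ([k1, k2, p1, p2, k3] as OpenCV has them; the pictures are not rectified), "pose" (4x4, takes a point from camera to world coordinates). Camera axes: x right, y up, looking along -z (the intrinsics and any distortion apply to the point x, -y, -z); pixel columns grow to the right and rows downward; lengths in m; the calibration is good to about 2 mm. A picture is of the moment at which its call begins. There is no depth.
- r.close_job(): hands the job in, once; it reports no verdict.
Trained networks look in the newest picture that a camera, given by its name, has taken for a name from the list of things; names that differ only in an ending like _2 or _b are one class to them, and where a whole thing is asked for, a point or a joint stands for the part that bears it (a point fixed in the world has none). Each returns a list of dicts, best first, with "conf" (0 to 1); they miss things now and then, are a little off and sometimes report something else, mostly with a low value. They report only what shows in the picture. A call takes as long as a camera call.
- nets.outline_of(camera, target): "mask" (420x560 bool, what is visible of it) and "pixel" ([column, row] in pixels, amid what is visible of it).
The state is a dict: "t": time; "joint_positions": joint angles; "joint_velocities": joint speeds; "joint_torque": joint torques, N m; "position": TCP position; "tool_rot": TCP orientation; "force": force on the tool from outside, world axes, zero at the start; "moment": the same for the moment, N m; "opening": finger opening in m.
Only numpy, scipy, OpenCV 4.12 (cv2) and the standard library are available. Lean on these libraries where they do the work, as an engineer would, in place of code of your own. Each camera call takes 0.05 s, during which the arm holds its last target.

## Task

The thin steel strip lies flat on the dark granite plate, where no finger gets under it: slide it out over one edge of the plate until a good third of its length overhangs, take it by that end and lift it clear. Lay it lengthwise and flat on the two blue rails of the locating rest, and push it gently home so that one long side touches both side pins and one end touches the end pin. Do not let it fall on the bench, and leave the tape, screwdriver, caliper and marker where they are.

Things in the scene. Friction and masses are not known exactly. Their poses are not given: they have to be found in the camera images.
- granite_plate: dark grey granite surface plate on three feet, 240 (x) x 170 (y) x 50 mm high, fixed to the bench. Origin at the centre of its underside, so the polished top is 50 mm above the origin. x along its 240 mm side, z up.
- strip: ground steel strip, 180 (x) x 45 (y) x 3 mm thick, about 0.2 kg, a small dark hole near each end; starts flat on the granite, nearly along the granite's x. Origin: centre of its underside; x along its length. Slippery on granite and rails (friction about 0.2); finger pads grip it well: closed fingertips pressed on it with 5 to 15 N drag it. Where it overhangs it can be gripped across its 45 mm from above.
- strip_mid (a point): middle of the strip, half way through its thickness
- strip_end_a (a point): middle of the strip's end face at its own -x (90 mm from the middle)
- strip_end_b (a point): middle of the strip's end face at its own +x (90 mm from the middle)
- rest: locating rest, fixed: aluminium base 220 (x) x 80 (y) x 10 mm with two blue rails and three steel pins. Rails 12 (x) x 30 (y) mm, centred at x = -66 and +66 mm, y = 0; tops 50 mm above the origin. Origin: centre of the base's underside; x along its length, z up. The pins stand on its +y side (two) and at its +x end (one); the -y side and the -x end are open.
- rest_home (a point): where the strip's middle lies when home: rest x = 0, y = 0, 51.5 mm above the rest's origin. There the strip's long side touches both side pins and its end the end pin; it may lie either way round.
- tape_roll: blue roll of tape lying flat, 93 mm diameter, 24 mm high; bystander, origin at the centre of its underside
- screwdriver: red-handled screwdriver, 195 mm long, lying; bystander, origin under its middle
- caliper: caliper, 228 mm long, 13 mm high, lying; bystander, origin under its middle
- marker_blue: blue marker pen, 136 mm long, 13 mm thick, lying between the granite and the rest; bystander, origin under its middle
- side_pin_1 (a point): centre of the top of the side pin at rest x = -72, y = +27.5 mm: upright, 10 mm in diameter, 62 mm above the rest's origin
- side_pin_2 (a point): centre of the top of the side pin at rest x = +72, y = +27.5 mm: upright, 10 mm in diameter, 62 mm above the rest's origin
- end_pin (a point): centre of the top of the end pin at rest x = +95, y = 0 mm: upright, 10 mm in diameter, 62 mm above the rest's origin

How it is judged:
On the way, in this order (a step that is already met when the one before it is completed fails the run):
1. the strip overhangs an edge of the granite by at least 45 mm while it still lies flat on it ((x of any of strip_end_a, strip_end_b in the frame of granite_plate above 0.165 m or x of any of strip_end_a, strip_end_b in the frame of granite_plate below -0.165 m or y of any of strip_end_a, strip_end_b in the frame of granite_plate above 0.13 m or y of any of strip_end_a, strip_end_b in the frame of granite_plate below -0.13 m) and z of strip_mid in the frame of granite_plate between 0.0485 and 0.0535 m and angle between the z axis of strip and the z axis of granite_plate, either way round below 0.04 rad), for 0.2 s.
2. the strip is held by the fingers and lifted clear (its middle at least 85 mm above the bench) (height (world z) of strip_mid above 0.085 m and contact force between strip and the fingers above 1 N and contact force between strip and granite_plate below 0.1 N), for 0.2 s.
At the end, for the whole second after the job is handed in: the strip rests flat on both rails of the rest, at rest, its middle within 2 mm of home both lengthwise and across, turned less than 0.02 rad from the rest: against both side pins and the end pin; the bystanders lie within 30 mm of where they were (x of strip_mid in the frame of rest between -0.002 and 0.002 m and y of strip_mid in the frame of rest between -0.002 and 0.002 m and z of strip_mid in the frame of rest between 0.0495 and 0.0535 m and angle between the x axis of strip and the x axis of rest, either way round below 0.02 rad and angle between the z axis of strip and the z axis of rest, either way round below 0.02 rad and linear speed of strip below 0.01 m/s); the robot touches nothing.
It fails at once if the strip falls off the granite or the rest (its middle below 35 mm) (height (world z) of strip_mid below 0.035 m).
It fails at once if the strip is rammed or dropped on the rest (over 60 N) (contact force between strip and rest above 60 N).
It fails at once if the tape, screwdriver, caliper or marker is moved by more than 30 mm (distance of any of tape_roll, screwdriver, caliper, marker_blue from where it was at the start of the episode above 0.03 m).
It also fails if it takes over 72 s, if anything falls off the work surface, if the arm or the gripper's body presses on something with over 40 N, if the wrist force passes 120 N, or if a joint passes its speed limit or range.

## Working session

There is one attempt and no reset: what is moved stays moved. The work goes in short steps, Python scripts to look and compute and a tool call to move; the robot and the scene stay as the last step left them, time stands still between calls to the robot, and variables do not carry over. Pictures are saved under pics/ and viewed, and the job is handed in when it is done.

Besides the shell and the picture viewer there is one more tool, called after "Emit:" by a JSON object that holds its "fn" and its "kwargs". arm_command: Moves the arm, as the interface text tells. Its arguments: {"type":"object","properties":{"rows":{"type":"array","items":{"type":"array"}},"force":{"type":"number"}},"required":["rows"]}

```bash
ls; mkdir -p pics; python3 - <<'E'
from workcell import readout, eyes, r, nets
import cv2
print(readout.read_state(), r.grip_depth)
for n in ["scene","top","wrist"]:
    c=eyes.capture(n); cv2.imwrite(f"pics/a_{n}.png",c["color"][:,:,::-1]); print(n,c["K"].tolist(),c["dist"],c["pose"].round(4).tolist())
E
```

```text
pics
{'t': 0.0, 'joint_positions': array([-1.46521701e+00,  3.26946672e-01, -1.93590702e-01,  1.05201150e+00,
       -5.87611759e-06,  1.43658424e+00]), 'joint_velocities': array([ 0.00068224,  0.0015367 , -0.00066848, -0.00230194, -0.00050521,
       -0.00092335]), 'joint_torque': array([ 4.28701769e-04, -4.43395865e+01,  2.62442851e+01,  1.53315294e-02,
       -1.69614646e-04,  2.11316063e-06]), 'position': array([ 0.13056511, -0.53366975,  0.23049774]), 'tool_rot': array([ 7.86606336e-01, -6.17454212e-01, -6.12791363e-04, -6.26377528e-04]), 'force': array([ 0.01582557, -0.32651925, -0.44220657]), 'moment': array([0.01575326, 0.00246184, 0.00506679]), 'opening': 0.08509584320140674} 0.0187
scene [[482.4260046017686, 0.0, 274.2864399437358], [0.0, 482.4260046017686, 211.8304066028228], [0.0, 0.0, 1.0]] [-0.15521078  0.          0.          0.          0.        ] [[-0.8815, 0.2391, -0.4071, -0.1374], [-0.4719, -0.4744, 0.7432, 1.2098], [-0.0154, 0.8472, 0.531, 0.9551], [0.0, 0.0, 0.0, 1.0]]
top [[401.70421843292684, 0.0, 282.1820585628827], [0.0, 401.70421843292684, 208.63119788292468], [0.0, 0.0, 1.0]] [0.00880509 0.         0.         0.         0.        ] [[-0.0078, 0.9807, -0.1952, 0.3337], [-1.0, -0.0083, -0.0015, -0.02], [-0.0031, 0.1952, 0.9808, 1.1956], [0.0, 0.0, 0.0, 1.0]]
wrist [[291.80549961597757, 0.0, 278.34311230926215], [0.0, 291.80549961597757, 208.5965606880555], [0.0, 0.0, 1.0]] [-0.04417902  0.          0.          0.          0.        ] [[0.2376, 0.9264, 0.2921, 0.2053], [-0.9714, 0.2271, 0.0701, -0.5154], [-0.0014, -0.3004, 0.9538, 0.3732], [0.0, 0.0, 0.0, 1.0]]
```

View pics/a_top.png

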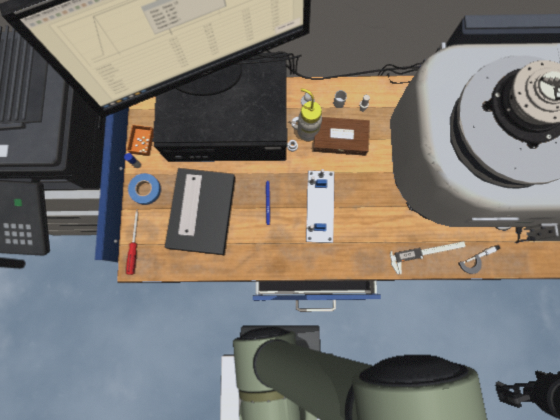

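View pics/a_scene.png

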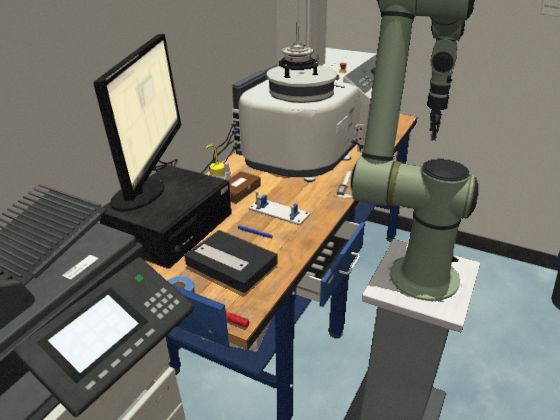

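```bash
cat > h.py <<'E'
from workcell import readout, eyes, r, nets
import cv2, numpy as np
from scipy.spatial.transform import Rotation as R
def ray(c,px):
    px=np.atleast_2d(np.array(px,float))
    u=cv2.undistortPoints(px.reshape(-1,1,2),c["K"],c["dist"]).reshape(-1,2)
    d=np.c_[u[:,0],-u[:,1],-np.ones(len(u))]@c["pose"][:3,:3].T
    return c["pose"][:3,3],d
def onz(c,px,z):
    o,d=ray(c,px); return o+d*((z-o[2])/d[:,2])[:,None]
def proj(c,P):
    P=np.atleast_2d(P); q=(P-c["pose"][:3,3])@c["pose"][:3,:3]
    q=q*[1,-1,-1]
    return cv2.projectPoints(q,np.zeros(3),np.zeros(3),c["K"],c["dist"])[0].reshape(-1,2)
def rect(m):
    cs,_=cv2.findContours(m.astype(np.uint8),cv2.RETR_EXTERNAL,cv2.CHAIN_APPROX_NONE)
    return max(cs,key=cv2.contourArea).reshape(-1,2)
E
python3 - <<'E'
from h import *
for cam in ["top","scene"]:
    c=eyes.capture(cam)
    for n,z in [("granite_plate",.05),("strip",.053),("rest",.01),("side_pin_1",.062),("end_pin",.062),("tape_roll",.012),("screwdriver",.01),("caliper",.01),("marker_blue",.01)]:
        for o in nets.outline_of(cam,n)[:3]:
            k=rect(o["mask"]); p=onz(c,k,z); b=cv2.minAreaRect((p[:,:2]*1000).astype(np.float32))
            print(cam,n,round(o["conf"],2),np.round(o["pixel"]),o["mask"].sum(),"ctr",np.round(b[0],1),np.round(b[1],1),round(b[2],2))
E
```

```text
top granite_plate 0.89 [202. 214.] 3951 ctr [559.3 218.7] [175.1 242. ] 83.22
top strip 0.93 [192. 204.] 957 ctr [576.9 248.6] [ 48.1 180. ] 83.89
top strip 0.45 [322. 203.] 1869 ctr [ 570.1 -128.5] [ 76.6 213.5] 87.3
top rest 0.77 [321. 205.] 1948 ctr [ 580.5 -132.4] [ 84.  224.8] 88.11
top side_pin_1 0.79 [323. 208.] 1869 ctr [ 568.  -126.8] [ 75.7 212.4] 88.14
top end_pin 0.61 [323. 207.] 1945 ctr [ 569.6 -129.4] [ 79. 215.] 88.86
top tape_roll 0.96 [144. 181.] 664 ctr [636.8 400.3] [97.1 92. ] 62.86
top tape_roll 0.25 [193. 205.] 944 ctr [585.9 259.7] [ 49.2 186.1] 84.72
top screwdriver 0.67 [132. 255.] 411 ctr [472.6 426. ] [ 30.9 187.6] 86.18
top caliper 0.84 [413. 253.] 646 ctr [ 429.4 -445.3] [ 59.1 223.8] 13.42
scene granite_plate 0.86 [237. 255.] 3044 ctr [552.3 242. ] [208.7 274.3] 83.45
scene strip 0.75 [226. 258.] 557 ctr [578.2 249.6] [ 50.9 181.9] 83.12
scene rest 0.88 [279. 213.] 867 ctr [ 595.  -146.4] [126.1 264.1] 85.66
scene side_pin_1 0.75 [220. 258.] 561 ctr [573.  259.9] [ 49.6 183.4] 84.76
scene side_pin_1 0.69 [277. 210.] 836 ctr [552.9 -68.7] [112.8 245. ] 85.75
scene end_pin 0.97 [277. 209.] 916 ctr [553.2 -66.8] [116.6 251.1] 85.75
scene tape_roll 0.68 [182. 281.] 228 ctr [641.6 366.1] [92.8 46.4] 0.76
scene screwdriver 0.76 [237. 316.] 184 ctr [418.6 422.7] [71.1 31.2] 1.08
scene caliper 0.58 [278. 211.] 873 ctr [ 593.7 -140.5] [117.  270.6] 83.08
scene caliper 0.56 [344. 186.] 168 ctr [ 436.4 -423.3] [ 47.2 205.8] 20.59
scene marker_blue 0.63 [250. 229.] 98 ctr [621.4  28.8] [22.7 72.9] 87.1
```

```bash
python3 - <<'E'
import cv2
a=cv2.imread("pics/a_top.png")[150:270,110:360]; cv2.imwrite("pics/a_topz.png",cv2.resize(a,None,fx=3.2,fy=3.2,interpolation=cv2.INTER_CUBIC))
a=cv2.imread("pics/a_scene.png")[180:300,170:370]; cv2.imwrite("pics/a_scz.png",cv2.resize(a,None,fx=4,fy=4,interpolation=cv2.INTER_CUBIC))
E
```

```text
(no output)
```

View pics/a_topz.png

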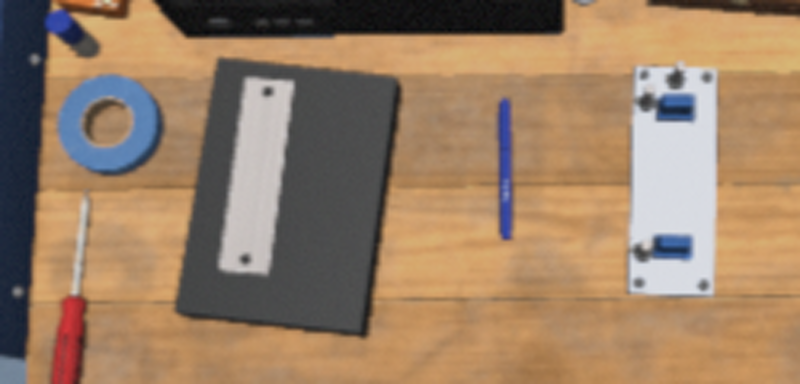

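View pics/a_scz.png

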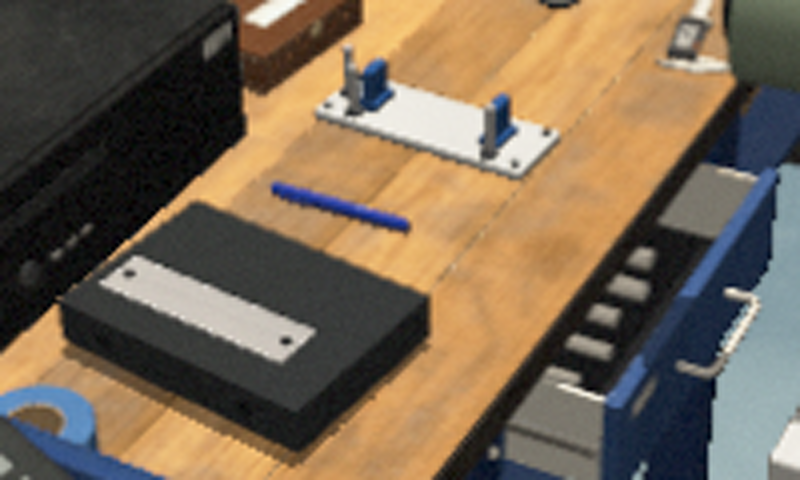

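Emit:
{"fn": "arm_command", "kwargs": {"rows": [[[0, 0, 0], [0, 0, 0.117], 0], [[0, 0, 0], [0, 0, 0.116], 0], [[0, 0, 0], [0, 0, 0.116], 0], [[-26.5, -24.3, 1.8], [0, 0, 0], 0], [[-26.5, -24.3, 1.8], [0, 0, 0], 0], [[-26.5, -24.3, 1.8], [0, 0, 0], 0], [[-26.5, -24.3, 1.8], [0, 0, 0], 0], [[-26.5, -24.3, 1.8], [0, 0, 0], 0], [[-26.5, -24.3, 1.8], [0, 0, 0], 0], [[-26.5, -24.3, 1.8], [0, 0, 0], 0]]}}

```text
t: 1.98
position: [0.321, -0.3672, 0.2188]
tool_rot: [-0.667, 0.745, -0.0, -0.0]
force: [0.1, -0.3, 0.8]
opening: 0.0001
```

Emit:
{"fn": "arm_command", "kwargs": {"rows": [[[-26.5, -24.3, 1.8], [0, 0, 0], 0], [[-26.5, -24.3, 1.8], [0, 0, 0], 0], [[-26.5, -24.3, 1.8], [0, 0, 0], 0], [[-26.5, -24.3, 1.8], [0, 0, 0], 0], [[-26.5, -24.3, 1.8], [0, 0, 0], 0], [[-26.5, -24.3, 1.8], [0, 0, 0], 0], [[-26.5, -24.3, 1.8], [0, 0, 0], 0], [[-26.5, -24.3, 1.8], [0, 0, 0], 0], [[-26.5, -24.3, 1.8], [0, 0, 0], 0], [[-26.5, -24.3, 1.8], [0, 0, 0], 0]]}}

```text
t: 2.82
position: [0.5915, -0.13, 0.2006]
tool_rot: [-0.668, 0.745, -0.0, -0.0]
force: [0.9, -0.1, -0.2]
opening: 0.0
```

```bash
cat >> h.py <<'E'
def togo(P):
    s=readout.read_state(); M=R.from_quat(s["tool_rot"])
    return (M.inv().apply(np.array(P)-s["position"])*1000).round(1)
E
python3 - <<'E'
from h import *
import pickle
c=eyes.capture("wrist"); cv2.imwrite("pics/b_wrist.png",c["color"][:,:,::-1]); pickle.dump(c,open("b.pkl","wb"))
s=readout.read_state();print(s["t"],s["position"],s["tool_rot"],s["force"])
for n in ["rest","end_pin"]:
  for o in nets.outline_of("wrist",n): print(n,o["conf"],o["pixel"],o["mask"].sum())
E
```

```text
2.8667 [ 0.59596231 -0.12563641  0.20015224] [-6.69486053e-01  7.42819874e-01 -1.20194474e-04  2.65418107e-03] [3.8293028  1.96993263 0.08094562]
rest 0.78 [280.7, 174.2] 10893
end_pin 0.63 [280.5, 175.4] 11034
```

View pics/b_wrist.png

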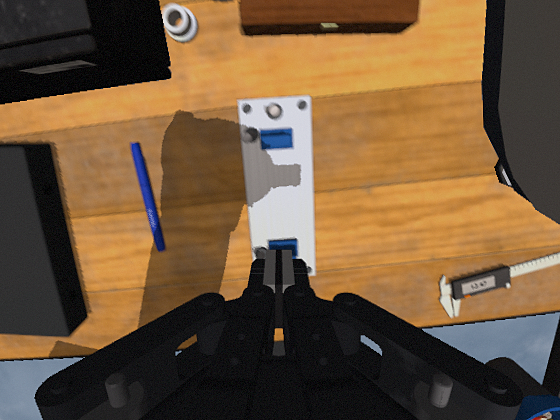

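```bash
python3 - <<'E'
from h import *
import pickle
c=eyes.capture("wrist"); pickle.dump(c,open("b.pkl","wb"))
t=eyes.capture("top"); pickle.dump(t,open("bt.pkl","wb"))
s=readout.read_state();print(s["t"],s["position"],s["joint_velocities"].round(3))
a=c["color"][85:285,220:340,::-1]; cv2.imwrite("pics/b2.png",cv2.resize(a,None,fx=3,fy=3,interpolation=cv2.INTER_CUBIC))
a=t["color"][160:255,295:345,::-1]; cv2.imwrite("pics/b3.png",cv2.resize(a,None,fx=6,fy=6,interpolation=cv2.INTER_CUBIC))
E
```

```text
3.0667 [ 0.58988924 -0.13143415  0.20034512] [-0.025 -0.013 -0.012 -0.001  0.001  0.003]
```

View pics/b2.png

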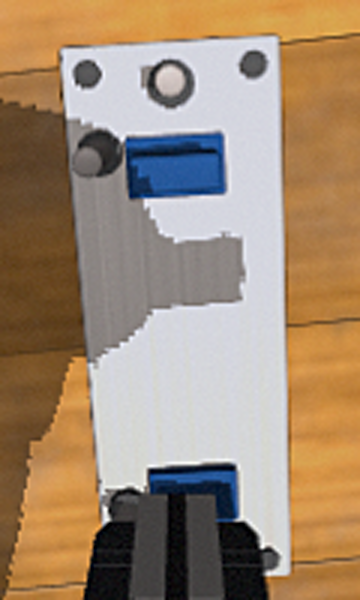

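View pics/b3.png

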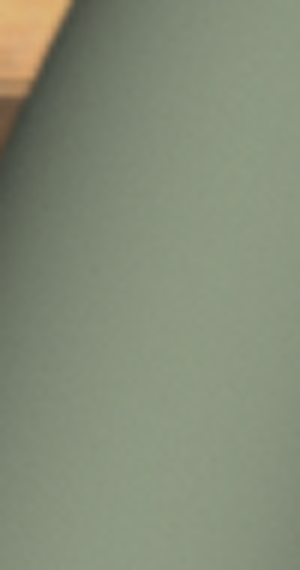

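```bash
python3 - <<'E'
from h import *
import pickle
from scipy.optimize import least_squares
c=pickle.load(open("b.pkl","rb"))
f=lambda u,v:((u+.5)/3+220-.5,(v+.5)/3+85-.5)
obs=[((110,40,10),f(60,46)),((110,-40,10),f(279,36)),((-110,-40,10),f(290,575)),((95,0,62),f(169,77)),((72,27.5,62),f(88,162)),((60,15,50),f(130,198)),((60,-15,50),f(224,193))]
t=eyes.capture("top")
g=lambda u,v:((u+.5)/3.2+110-.5,(v+.5)/3.2+150-.5)
obt=[((110,40,10),g(636,67)),((110,-40,10),g(717,69)),((-110,-40,10),g(714,296)),((-110,40,10),g(629,293))]
def pts(p,o):
    L=np.array([a for a,_ in o])/1000; 
    return R.from_rotvec([0,0,p[2]]).apply(L)+[p[0],p[1],0]
for name,sets in [("wrist",[(c,obs)]),("top",[(t,obt)]),("both",[(c,obs),(t,obt)])]:
    fn=lambda p:np.concatenate([(proj(cc,pts(p,o))-np.array([b for _,b in o])).ravel() for cc,o in sets])
    s=least_squares(fn,[.575,-.13,-.03]); print(name,s.x.round(4),fn(s.x).round(1))
E
```

```text
wrist [ 0.578  -0.1313 -0.0518] [-0.7  0.2  0.6 -0.7 -0.   0.8  0.6  1.4 -0.3  0.3  0.4 -1.  -0.6 -0.9]
top [ 0.5779 -0.133  -0.0471] [-0.4 -0.5  0.4 -0.2  0.3  0.4 -0.2  0.3]
both [ 0.578  -0.1315 -0.0497] [-0.7  0.3  0.6 -0.8  0.4  0.7  0.6  1.4 -0.2  0.3  0.5 -0.9 -0.5 -1.
 -0.8 -0.6 -0.  -0.2 -0.3  0.4 -0.8  0.2]
```

```bash
python3 - <<'E'
from h import *
print(togo([.597,.2464,.11]))
E
```

```text
[-376.9   34.1   90.5]
```

Emit:
{"fn": "arm_command", "kwargs": {"rows": [[[-20, 2, 4], [0, 0, 0], 0], [[-34, 3, 6], [0, 0, 0], 0], [[-36, 3, 7], [0, 0, 0], 0], [[-36, 3, 7], [0, 0, 0], 0], [[-36, 3, 7], [0, 0, 0], 0], [[-36, 3, 7], [0, 0, 0], 0], [[-36, 3, 7], [0, 0, 0], 0], [[-36, 3, 7], [0, 0, 0], 0], [[-36, 3, 7], [0, 0, 0], 0], [[-36, 3, 7], [0, 0, 0], 0]]}}

```text
t: 3.95
position: [0.5835, 0.12, 0.141]
tool_rot: [0.721, -0.692, -0.027, -0.025]
force: [-0.2, 0.3, -0.3]
opening: -0.0001
```

Emit:
{"fn": "arm_command", "kwargs": {"rows": [[[-25, 3, 8], [0, 0, 0], 0], [[-10, 2, 6], [0, 0, 0], 0], [[0, 0, 0], [0, 0, 0], 0], [[0, 0, 0], [0, 0, 0], 0], [[0, 0, 0], [0, 0, 0], 0], [[0, 0, 0], [0, 0, 0], 0], [[0, 0, 0], [0, 0, 0], 0], [[0, 0, 0], [0, 0, 0], 0], [[0, 0, 0], [0, 0, 0], 0], [[0, 0, 0], [0, 0, 0], 0]]}}

```text
t: 4.78
position: [0.5783, 0.14, 0.1298]
tool_rot: [0.731, -0.681, -0.032, -0.029]
force: [-0.4, -0.3, 0.1]
opening: -0.0002
```

```bash
python3 - <<'E'
from h import *
c=eyes.capture("wrist"); cv2.imwrite("pics/c.png",c["color"][:,:,::-1])
s=readout.read_state();print(s["t"],s["position"],s["force"],togo([.597,.2464,.06]))
for n,z in [("granite_plate",.05),("strip",.053)]:
  for o in nets.outline_of("wrist",n)[:2]:
    k=rect(o["mask"]);p=onz(c,k,z); b=cv2.minAreaRect((p[:,:2]*1000).astype(np.float32)); print(n,o["conf"],b)
E
```

```text
4.8333 [0.57828112 0.14009128 0.12973009] [0.20722838 0.42474322 0.88403677] [-98.3 -26.2  78.5]
granite_plate 0.57 ((561.6965942382812, 222.93177795410156), (169.23776245117188, 239.16860961914062), 82.914306640625)
strip 0.72 ((577.3259887695312, 250.72128295898438), (46.803367614746094, 179.83291625976562), 84.22355651855469)
```

View pics/c.png

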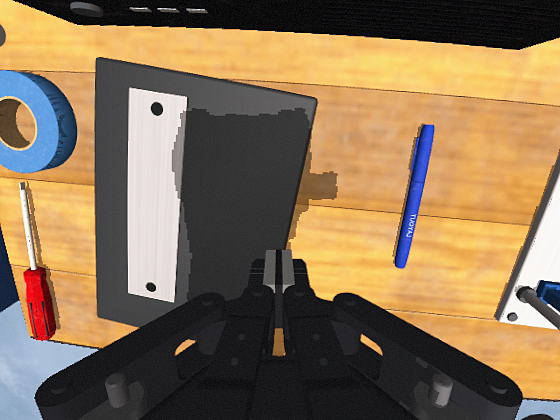

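```bash
python3 - <<'E'
from h import *
s=readout.read_state();print(s["joint_positions"].round(3)); M=R.from_quat(s["tool_rot"]).as_matrix(); print(M.round(3))
E
```

```text
[ 0.069  0.486 -0.226  0.86   0.087  3.141]
[[ 0.07  -0.998 -0.007]
 [-0.994 -0.07   0.086]
 [-0.087  0.001 -0.996]]
```

Emit:
{"fn": "arm_command", "kwargs": {"rows": [[[0, 0, 0], [0, 0, -0.124], 0], [[0, 0, 0], [0, 0, -0.124], 0], [[0, 0, 0], [0, 0, -0.124], 0], [[0, 0, 0], [0, 0, -0.124], 0], [[0, 0, 0], [0, 0, -0.124], 0], [[0, 0, 0], [0, 0, -0.124], 0], [[0, 0, 0], [0, 0, -0.124], 0], [[0, 0, 0], [0, 0, -0.124], 0], [[0, 0, 0], [0, 0, -0.124], 0], [[0, 0, 0], [0, 0, -0.124], 0]]}}

```text
t: 5.77
position: [0.5782, 0.1402, 0.1297]
tool_rot: [0.991, -0.127, -0.009, -0.042]
force: [0.2, 0.8, -0.2]
opening: -0.0
```

Emit:
{"fn": "arm_command", "kwargs": {"rows": [[[0, 0, 0], [0, 0, -0.124], 0], [[0, 0, 0], [0, 0, -0.124], 0], [[0, 0, 0], [0, 0, -0.124], 0], [[0, 0, 0], [0, 0, -0.124], 0], [[0, 0, 0], [0, 0, -0.124], 0], [[0, 0, 0], [0, 0, -0.124], 0], [[0, 0, 0], [0, 0, -0.124], 0], [[0, 0, 0], [0, 0, -0.124], 0], [[0, 0, 0], [0, 0, -0.124], 0], [[0, 0, 0], [0, 0, -0.124], 0]]}}

```text
t: 6.6
position: [0.5782, 0.1403, 0.1297]
tool_rot: [0.88, 0.473, 0.017, -0.04]
force: [0.2, -0.9, 1.1]
opening: 0.0001
```

```bash
cat >> h.py <<'E'
def down(yaw):  # tool down, tool x at yaw
    x=np.array([np.cos(yaw),np.sin(yaw),0]); z=np.array([0,0,-1.]); return R.from_matrix(np.c_[x,np.cross(z,x),z])
def turn(yaw):
    s=readout.read_state(); return (R.from_quat(s["tool_rot"]).inv()*down(yaw)).as_rotvec().round(4)
E
python3 - <<'E'
from h import *
s=readout.read_state();print(s["t"],s["position"],s["joint_positions"].round(3));print(R.from_quat(s["tool_rot"]).as_matrix().round(3)); print(turn(np.deg2rad(83.9)))
E
```

```text
6.6 [0.57821351 0.14025116 0.12969063] [ 0.069  0.486 -0.226  0.86   0.087  0.654]
[[ 0.553  0.833 -0.007]
 [ 0.831 -0.55   0.086]
 [ 0.068 -0.054 -0.996]]
[-0.0363 -0.0798 -0.4785]
```

Emit:
{"fn": "arm_command", "kwargs": {"rows": [[[0, 0, 0], [-0.0091, -0.02, -0.1196], 0], [[0, 0, 0], [-0.0091, -0.02, -0.1196], 0], [[0, 0, 0], [-0.0091, -0.02, -0.1196], 0], [[0, 0, 0], [-0.0091, -0.02, -0.1196], 0], [[21, 1.5, 8], [0, 0, 0], 0], [[28, 2, 14], [0, 0, 0], 0], [[28, 2, 14], [0, 0, 0], 0], [[21, 1.5, 14], [0, 0, 0], 0], [[10, 0.5, 10], [0, 0, 0], 0], [[0, 0, 0], [0, 0, 0], 0]]}}

```text
t: 7.43
position: [0.5962, 0.2481, 0.0671]
tool_rot: [0.745, 0.667, -0.002, -0.001]
force: [-0.9, -0.1, -0.5]
opening: -0.0002
```

```bash
python3 - <<'E'
from h import *
c=eyes.capture("wrist"); cv2.imwrite("pics/d.png",c["color"][:,:,::-1])
s=readout.read_state();print(s["t"],s["position"],s["joint_positions"].round(3));print(R.from_quat(s["tool_rot"]).as_matrix().round(3)); print(turn(np.deg2rad(83.9)),togo([.597,.2475,.053]))
E
```

```text
7.4833 [0.59655339 0.24680107 0.06823232] [ 0.278  0.64  -0.124  0.81  -0.001  0.39 ]
[[ 0.111  0.994 -0.003]
 [ 0.994 -0.111 -0.002]
 [-0.002 -0.003 -1.   ]]
[-0.003   0.0019 -0.0047] [ 0.8  0.4 15.2]
```

View pics/d.png

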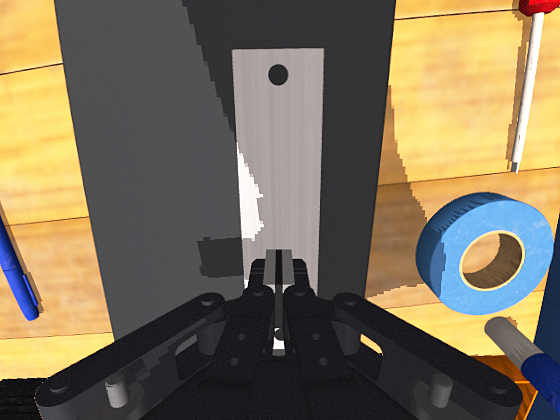

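Emit:
{"fn": "arm_command", "kwargs": {"rows": [[[0, 0, 5], [0, 0, 0], 0], [[0, 0, 5], [0, 0, 0], 0], [[0, 0, 3], [0, 0, 0], 0], [[0, 0, 1], [0, 0, 0], 0], [[0, 0, 0.7], [0, 0, 0], 0], [[0, 0, 0.5], [0, 0, 0], 0], [[0, 0, 0.5], [0, 0, 0], 0], [[0, 0, 0], [0, 0, 0], 0], [[0, 0, 0], [0, 0, 0], 0], [[0, 0, 0], [0, 0, 0], 0]]}}

```text
t: 8.32
position: [0.5979, 0.2467, 0.0541]
tool_rot: [0.746, 0.666, -0.0, -0.0]
force: [1.3, 0.3, 0.4]
opening: -0.0001
```

Emit:
{"fn": "arm_command", "kwargs": {"rows": [[[0, 0, 0.5], [0, 0, 0], 0], [[0, 0, 0.5], [0, 0, 0], 0], [[0, 0, 0.5], [0, 0, 0], 0], [[0, 0, 0.5], [0, 0, 0], 0], [[0, 0, 0], [0, 0, 0], 0], [[0, 0, 0], [0, 0, 0], 0], [[0, 0, 0], [0, 0, 0], 0], [[0, 0, 0], [0, 0, 0], 0], [[0, 0, 0], [0, 0, 0], 0], [[0, 0, 0], [0, 0, 0], 0]]}}

```text
t: 9.15
position: [0.5984, 0.2468, 0.0531]
tool_rot: [0.746, 0.666, 0.0, 0.0]
force: [-1.6, 0.1, 5.5]
opening: -0.0
```

Emit:
{"fn": "arm_command", "kwargs": {"rows": [[[0, 0, 0.5], [0, 0, 0], 0], [[0, 0, 0.5], [0, 0, 0], 0], [[0, -2, 0], [0, 0, 0], 0], [[0, -5, 0], [0, 0, 0], 0], [[0, -7, 0], [0, 0, 0], 0], [[0, -7, 0], [0, 0, 0], 0], [[0, -7, 0], [0, 0, 0], 0], [[0, -7, 0], [0, 0, 0], 0], [[0, -4, 0], [0, 0, 0], 0], [[0, 0, 0], [0, 0, 0], 0]]}}

```text
t: 9.98
position: [0.5604, 0.2518, 0.0531]
tool_rot: [0.746, 0.666, 0.002, 0.001]
force: [-1.3, -0.0, 10.0]
opening: 0.0002
```

```bash
python3 - <<'E'
from h import *
c=eyes.capture("wrist"); cv2.imwrite("pics/e.png",c["color"][:,:,::-1])
s=readout.read_state();print(s["t"],s["position"],s["force"])
E
```

```text
10.0333 [0.56037531 0.25178383 0.05306688] [-1.07497346 -0.117652   11.07783011]
```

View pics/e.png

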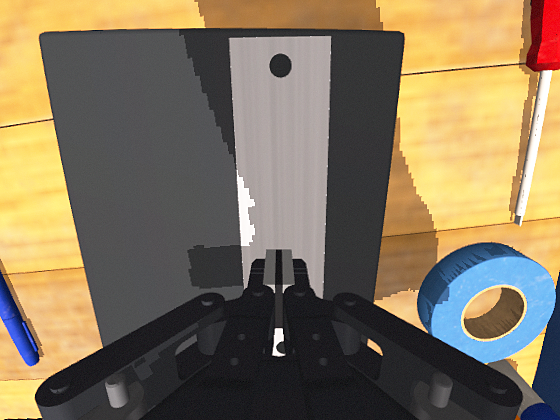

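Emit:
{"fn": "arm_command", "kwargs": {"rows": [[[0, -4, 0], [0, 0, 0], 0], [[0, -7, 0], [0, 0, 0], 0], [[0, -7, 0], [0, 0, 0], 0], [[0, -7, 0], [0, 0, 0], 0], [[0, -7, 0], [0, 0, 0], 0], [[0, -7, 0], [0, 0, 0], 0], [[0, -7, 0], [0, 0, 0], 0], [[0, -5, 0], [0, 0, 0], 0], [[0, -2, 0], [0, 0, 0], 0], [[0, 0, 0], [0, 0, 0], 0]]}}

```text
t: 10.87
position: [0.5082, 0.2578, 0.053]
tool_rot: [0.746, 0.666, 0.002, 0.001]
force: [0.3, 0.5, 10.3]
opening: -0.0
```

```bash
python3 - <<'E'
from h import *
c=eyes.capture("wrist"); cv2.imwrite("pics/f.png",c["color"][:,:,::-1])
s=readout.read_state();print(s["t"],s["position"],s["force"])
for n,z in [("granite_plate",.05),("strip",.053)]:
  for o in nets.outline_of("wrist",n)[:1]:
    k=rect(o["mask"]);p=onz(c,k,z); b=cv2.minAreaRect((p[:,:2]*1000).astype(np.float32)); print(n,o["conf"],cv2.boxPoints(b).round(1).tolist(),b[2])
E
```

```text
10.9167 [0.50821801 0.25779355 0.05303409] [-0.24554475  0.65199175 10.65592433]
granite_plate 0.62 [[428.79998779296875, 154.3000030517578], [555.0999755859375, 140.6999969482422], [564.9000244140625, 231.60000610351562], [438.6000061035156, 245.1999969482422]] 83.84507751464844
strip 0.79 [[395.5, 248.8000030517578], [528.2000122070312, 235.6999969482422], [532.7000122070312, 281.20001220703125], [400.0, 294.29998779296875]] 84.38238525390625
```

View pics/f.png

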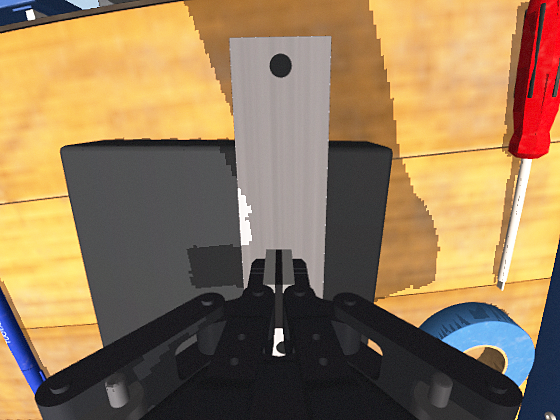

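Emit:
{"fn": "arm_command", "kwargs": {"rows": [[[0, -3, 0], [0, 0, 0], 0], [[0, -6, 0], [0, 0, 0], 0], [[0, -6, 0], [0, 0, 0], 0], [[0, -5, 0], [0, 0, 0], 0], [[0, -3, 0], [0, 0, 0], 0], [[0, 0, 0], [0, 0, 0], 0], [[0, 0, 0], [0, 0, 0], 0], [[0, 0, 0], [0, 0, 0], 0], [[0, 0, 0], [0, 0, 0], 0], [[0, 0, 0], [0, 0, 0], 0]]}}

```text
t: 11.85
position: [0.4855, 0.2605, 0.0531]
tool_rot: [0.746, 0.666, 0.002, 0.001]
force: [-0.4, 0.5, 11.9]
opening: 0.0
```

```bash
python3 - <<'E'
from h import *
c=eyes.capture("wrist"); cv2.imwrite("pics/g.png",c["color"][:,:,::-1])
s=readout.read_state();print(s["t"],s["position"],s["force"])
for n,z in [("granite_plate",.05),("strip",.053)]:
  for o in nets.outline_of("wrist",n)[:1]:
    k=rect(o["mask"]);p=onz(c,k,z); b=cv2.minAreaRect((p[:,:2]*1000).astype(np.float32)); print(n,o["conf"],cv2.boxPoints(b).round(1).tolist(),b[2])
E
```

```text
11.9 [0.48547974 0.26047899 0.05303927] [-0.2859135   1.45606518 11.16185492]
granite_plate 0.95 [[424.0, 156.39999389648438], [531.4000244140625, 143.0], [542.5999755859375, 233.10000610351562], [435.1000061035156, 246.39999389648438]] 82.92445373535156
strip 0.67 [[373.1000061035156, 251.3000030517578], [505.6000061035156, 238.6999969482422], [509.8999938964844, 284.0], [377.3999938964844, 296.6000061035156]] 84.58063507080078
```

View pics/g.png

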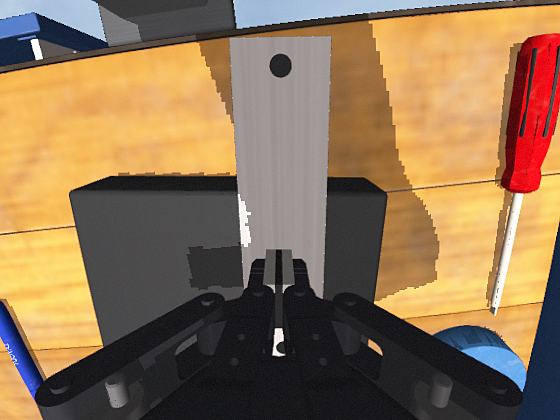

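```bash
python3 - <<'E'
from h import *
c=eyes.capture("wrist")
print(onz(c,[(109,178),(378,193),(228,183),(345,190)],.05).round(4))
print(onz(c,[(230,37.5),(331,37.5),(245,250),(324,250)],.053).round(4))
E
```

```text
[[0.4286 0.1797 0.05  ]
 [0.4522 0.3164 0.05  ]
 [0.4383 0.2403 0.05  ]
 [0.4487 0.2994 0.05  ]]
[[0.3734 0.2522 0.053 ]
 [0.3783 0.2961 0.053 ]
 [0.475  0.2439 0.053 ]
 [0.4798 0.2861 0.053 ]]
```

```bash
python3 - <<'E'
from h import *
print(turn(np.deg2rad(84.8)),togo([.4237,.2699,.1]),togo([.4237,.2699,.03]))
E
```

```text
[ 0.0035 -0.0019 -0.022 ] [  2.5 -62.3 -47.2] [  2.4 -62.5  22.8]
```

Emit:
{"fn": "arm_command", "kwargs": {"rows": [[[0, 0, -3], [0, 0, 0], 0], [[0, 0, -12], [0, 0, 0], 0], [[0, 0, -22], [0, 0, 0], 0.5], [[1, -15, -12], [0.0035, -0.0019, -0.022], 1], [[1, -20, 0], [0, 0, 0], 1], [[0.5, -18, 0], [0, 0, 0], 1], [[0, -9.3, 0], [0, 0, 0], 1], [[0, 0, 0], [0, 0, 0], 1], [[0, 0, 0], [0, 0, 0], 1], [[0, 0, 0], [0, 0, 0], 1]]}}

```text
t: 12.88
position: [0.4229, 0.2682, 0.1003]
tool_rot: [0.739, 0.674, -0.002, -0.0]
force: [-0.6, -0.1, 0.4]
opening: 0.0854
```

```bash
python3 - <<'E'
from h import *
c=eyes.capture("wrist"); cv2.imwrite("pics/i.png",c["color"][:,:,::-1])
s=readout.read_state();print(s["t"],s["position"],s["force"],s["opening"])
print(turn(np.deg2rad(84.8)),togo([.4237,.2699,.03]))
E
```

```text
12.9333 [0.42301401 0.2681653  0.10025604] [-0.19242543  0.84382762  0.22405781] 0.08530811689804728
[-0.003   0.0018 -0.0006] [ 1.9  0.7 70.3]
```

View pics/i.png

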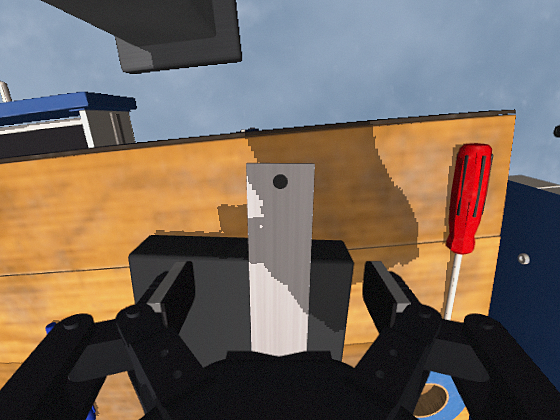

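Emit:
{"fn": "arm_command", "kwargs": {"rows": [[[1.5, -2, 5], [0, 0, 0], 1], [[0.4, 0, 15], [0, 0, 0], 1], [[0, 0, 15], [0, 0, 0], 1], [[0, 0, 15], [0, 0, 0], 1], [[0, 0, 12], [0, 0, 0], 1], [[0, 0, 6], [0, 0, 0], 1], [[0, 0, 2], [0, 0, 0], 1], [[0, 0, 0], [0, 0, 0], 1], [[0, 0, 0], [0, 0, 0], 1], [[0, 0, 0], [0, 0, 0], 1]]}}

```text
t: 13.77
position: [0.4203, 0.2703, 0.0308]
tool_rot: [0.738, 0.674, -0.002, -0.001]
force: [-0.6, -0.2, -1.0]
opening: 0.0854
```

```bash
python3 - <<'E'
from h import *
c=eyes.capture("wrist"); cv2.imwrite("pics/j.png",c["color"][:,:,::-1])
s=readout.read_state();print(s["t"],s["position"],s["force"],s["opening"])
E
```

```text
13.8167 [0.42031509 0.27027838 0.03088609] [0.49348358 0.64580161 0.55631454] 0.08560465015809766
```

View pics/j.png

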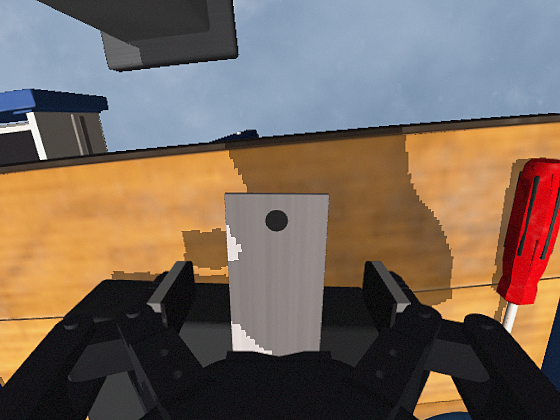

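Emit:
{"fn": "arm_command", "kwargs": {"rows": [[[0, 0, 0], [0, 0, 0], 0.7], [[0, 0, 0], [0, 0, 0], 0.6], [[0, 0, 0], [0, 0, 0], 0.5], [[0, 0, 0], [0, 0, 0], 0.3], [[0, 0, 0], [0, 0, 0], 0.3], [[0, 0, 0], [0, 0, 0], 0.3], [[0, 0, 0], [0, 0, 0], 0.3], [[0, 0, 0], [0, 0, 0], 0.3], [[0, 0, 0], [0, 0, 0], 0.3], [[0, 0, 0], [0, 0, 0], 0.3]], "force": 80}}

```text
t: 14.65
position: [0.4198, 0.2701, 0.0304]
tool_rot: [0.738, 0.674, -0.002, -0.001]
force: [-1.2, -1.1, 4.9]
opening: 0.0427
```

```bash
python3 - <<'E'
from h import *
c=eyes.capture("wrist"); cv2.imwrite("pics/k.png",c["color"][:,:,::-1])
s=readout.read_state();print(s["t"],s["position"],s["force"],s["opening"])
E
```

```text
14.7 [0.41983925 0.27008346 0.03038676] [-1.04289587 -0.01810152  5.01195793] 0.04268572094715264
```

View pics/k.png

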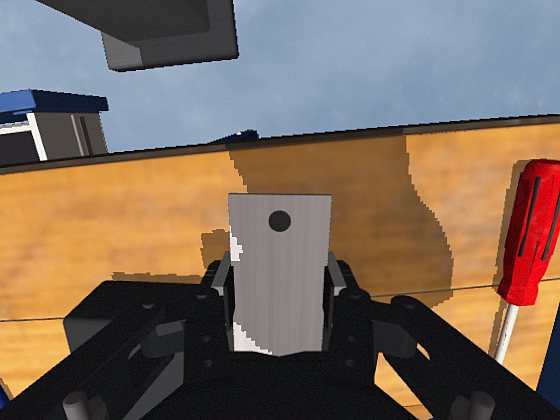

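Emit:
{"fn": "arm_command", "kwargs": {"rows": [[[0, 0, -1], [0, 0, 0], 0.3], [[0, 0, -3], [0, 0, 0], 0.3], [[0, 0, -6], [0, 0, 0], 0.3], [[0, 0, -10], [0, 0, 0], 0.3], [[0, 0, -14], [0, 0, 0], 0.3], [[0, 0, -16], [0, 0, 0], 0.3], [[0, 0, -16], [0, 0, 0], 0.3], [[0, 0, -16], [0, 0, 0], 0.3], [[0, 0, -10], [0, 0, 0], 0.3], [[0, 0, -4], [0, 0, 0], 0.3]]}}

```text
t: 15.53
position: [0.421, 0.2706, 0.1282]
tool_rot: [0.738, 0.674, -0.001, -0.0]
force: [0.0, 1.1, -1.4]
opening: 0.0423
```

Emit:
{"fn": "arm_command", "kwargs": {"rows": [[[0, 0, 0], [0, 0, 0], 0.3], [[0, 0, 0], [0, 0, 0], 0.3], [[0, 0, 0], [0, 0, 0], 0.3], [[0, 0, 0], [0, 0, 0], 0.3], [[0, 0, 0], [0, 0, 0], 0.3], [[0, 0, 0], [0, 0, 0], 0.3], [[0, 0, 0], [0, 0, 0], 0.3], [[0, 0, 0], [0, 0, 0], 0.3], [[0, 0, 0], [0, 0, 0], 0.3], [[0, 0, 0], [0, 0, 0], 0.3]]}}

```text
t: 16.37
position: [0.4201, 0.2702, 0.1262]
tool_rot: [0.738, 0.674, -0.002, -0.001]
force: [-0.2, 0.0, -2.2]
opening: 0.0421
```

```bash
python3 - <<'E'
from h import *
c=eyes.capture("wrist"); cv2.imwrite("pics/l.png",c["color"][:,:,::-1])
c=eyes.capture("scene"); a=c["color"][180:300,170:370,::-1]; cv2.imwrite("pics/l2.png",cv2.resize(a,None,fx=4,fy=4,interpolation=cv2.INTER_CUBIC))
s=readout.read_state();print(s["t"],s["position"],s["force"],s["moment"],s["opening"])
E
```

```text
16.4667 [0.4200931  0.27018717 0.12621639] [ 0.95811405 -0.44681323 -1.677813  ] [-0.01263988  0.09836314 -0.00222135] 0.04219417914466873
```

View pics/l.png

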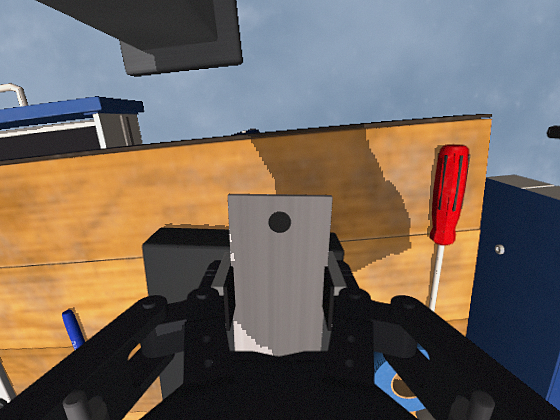

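View pics/l2.png

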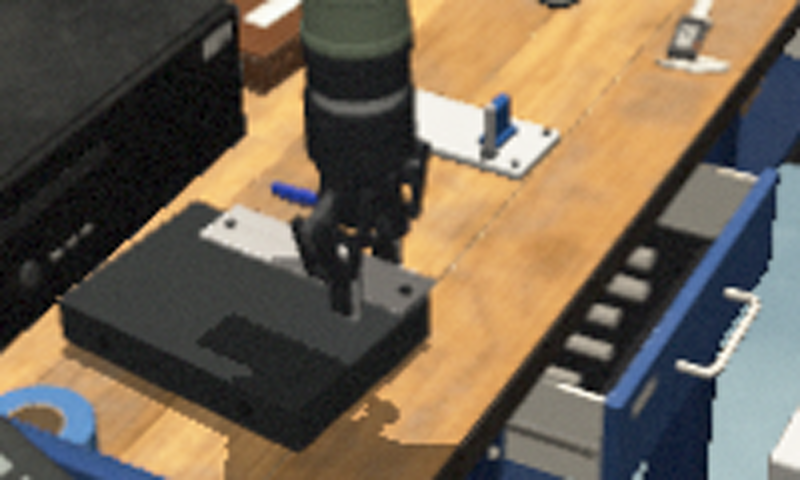

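```bash
python3 - <<'E'
from h import *
c=eyes.capture("wrist")
s=readout.read_state()
M=R.from_quat(s["tool_rot"])
p=onz(c,[(228.5,194),(332,194.5),(233.5,350),(326,350)],s["position"][2]+.0226)
print((M.inv().apply(p-s["position"])*1000).round(1), s["position"], M.as_matrix().round(3))
a=c["color"][180:370,200:360,::-1]; cv2.imwrite("pics/m.png",cv2.resize(a,None,fx=3,fy=3,interpolation=cv2.INTER_CUBIC))
E
```

```text
[[-20.9 -45.4 -22.4]
 [ 23.1 -45.2 -22.5]
 [-22.8  37.3 -22.7]
 [ 24.8  37.2 -22.8]] [0.4201327  0.2702023  0.12624396] [[ 0.091  0.996 -0.004]
 [ 0.996 -0.091 -0.002]
 [-0.002 -0.004 -1.   ]]
```

View pics/m.png

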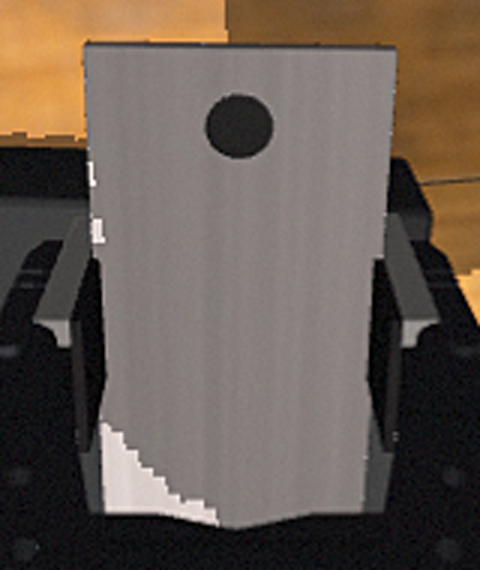

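```bash
python3 - <<'E'
import cv2
for n in "jkl":
    a=cv2.imread(f"pics/{n}.png")[180:370,190:370]; cv2.imwrite(f"pics/z{n}.png",cv2.resize(a,None,fx=2,fy=2,interpolation=cv2.INTER_CUBIC))
import numpy as np
o=np.hstack([cv2.imread(f"pics/z{n}.png")[:, 30:330] for n in "jk"]); cv2.imwrite("pics/n.png",o)
E
```

```text
(no output)
```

View pics/n.png

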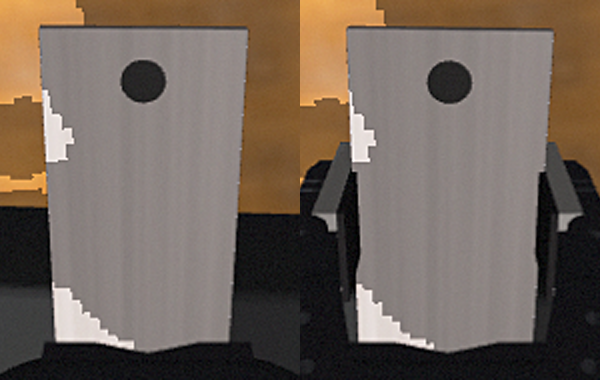

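```bash
python3 - <<'E'
from h import *
print(turn(1.5208),R.from_quat(readout.read_state()["tool_rot"]).inv().apply([0,0,0]))
s=readout.read_state(); M=down(1.5208); print(M.inv().apply(np.array([.5283,-.1337,.115])-s["position"])*1000)
E
```

```text
[-0.004   0.0021 -0.0408] [0. 0. 0.]
[-397.99188664  128.21736153   11.24395602]
```

Emit:
{"fn": "arm_command", "kwargs": {"rows": [[[0, 0, 0], [-0.004, 0.0021, -0.0408], 0.3], [[-10, 3, 0], [0, 0, 0], 0.3], [[-18, 6, 0], [0, 0, 0], 0.3], [[-24, 8, 0], [0, 0, 0], 0.3], [[-24, 8, 0], [0, 0, 0], 0.3], [[-24, 8, 0], [0, 0, 0], 0.3], [[-24, 8, 0], [0, 0, 0], 0.3], [[-24, 8, 0], [0, 0, 0], 0.3], [[-24, 8, 0], [0, 0, 0], 0.3], [[-24, 8, 0], [0, 0, 0], 0.3]]}}

```text
t: 17.35
position: [0.4753, 0.0692, 0.1263]
tool_rot: [0.725, 0.689, -0.0, 0.0]
force: [0.0, 0.2, -2.2]
opening: 0.0421
```

Emit:
{"fn": "arm_command", "kwargs": {"rows": [[[-24, 7, 0], [0, 0, 0], 0.3], [[-24, 7, 0], [0, 0, 0], 0.3], [[-24, 7, 1], [0, 0, 0], 0.3], [[-24, 7, 1], [0, 0, 0], 0.3], [[-24, 7, 2], [0, 0, 0], 0.3], [[-24, 7, 2], [0, 0, 0], 0.3], [[-24, 7, 2], [0, 0, 0], 0.3], [[-18, 7, 2], [0, 0, 0], 0.3], [[-10, 5, 1], [0, 0, 0], 0.3], [[-6, 2, 0], [0, 0, 0], 0.3]]}}

```text
t: 18.18
position: [0.5283, -0.1356, 0.115]
tool_rot: [0.725, 0.688, -0.0, 0.0]
force: [0.2, 0.9, -1.7]
opening: 0.0421
```

Emit:
{"fn": "arm_command", "kwargs": {"rows": [[[0, 0, 0], [0, 0, 0], 0.3], [[0, 0, 0], [0, 0, 0], 0.3], [[0, 0, 0], [0, 0, 0], 0.3], [[0, 0, 0], [0, 0, 0], 0.3], [[0, 0, 0], [0, 0, 0], 0.3], [[0, 0, 0], [0, 0, 0], 0.3], [[0, 0, 0], [0, 0, 0], 0.3], [[0, 0, 0], [0, 0, 0], 0.3], [[0, 0, 0], [0, 0, 0], 0.3], [[0, 0, 0], [0, 0, 0], 0.3]]}}

```text
t: 19.02
position: [0.528, -0.1337, 0.1152]
tool_rot: [0.725, 0.689, -0.0, -0.0]
force: [-0.7, 0.4, -2.9]
opening: 0.0425
```

```bash
python3 - <<'E'
from h import *
import pickle
for n in ["wrist","scene","top"]:
    c=eyes.capture(n); pickle.dump(c,open(f"o_{n}.pkl","wb")); cv2.imwrite(f"pics/o_{n}.png",c["color"][:,:,::-1])
s=readout.read_state();print(s["t"],s["position"],s["force"],s["moment"],s["opening"],turn(1.5208),togo([.5283,-.1337,.0304]))
a=cv2.imread("pics/o_scene.png")[180:300,220:380]; cv2.imwrite("pics/o_sz.png",cv2.resize(a,None,fx=5,fy=5,interpolation=cv2.INTER_CUBIC))
E
```

```text
19.1667 [ 0.52801224 -0.13375602  0.11517449] [-0.0853278  -0.19543827 -1.59021656] [0.0754533  0.06140997 0.00704303] 0.04241633191053999 [-0.0001  0.     -0.0001] [ 0.1  0.3 84.8]
```

View pics/o_wrist.png

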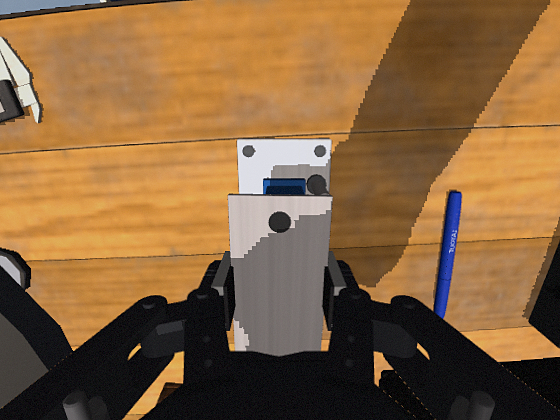

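View pics/o_sz.png

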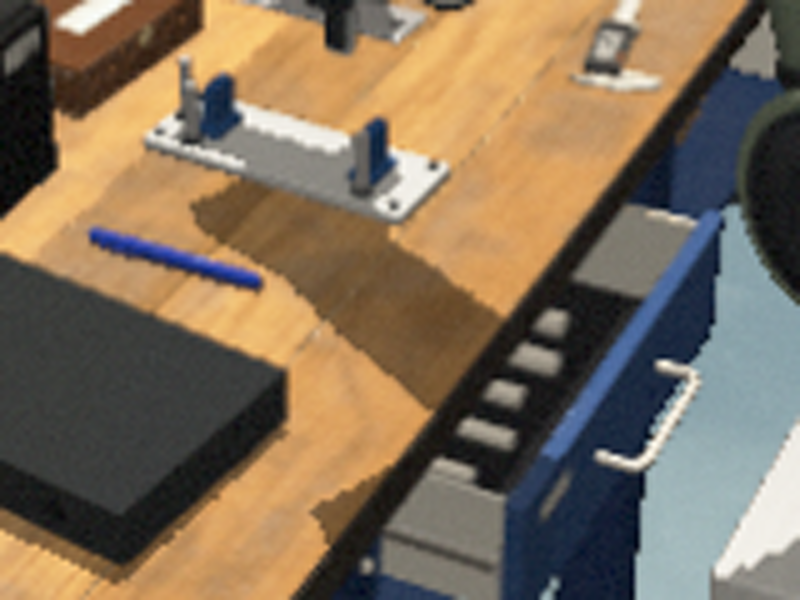

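View pics/o_top.png

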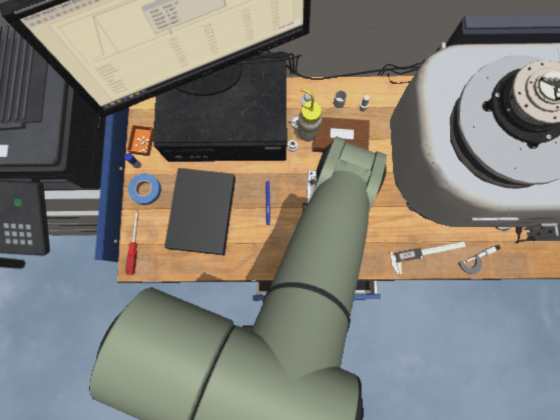

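```bash
python3 - <<'E'
from h import *
import pickle
c=pickle.load(open("o_wrist.pkl","rb"))
P=np.array([[-110,-40,10],[-110,40,10],[-72,27.5,62],[-72,-15,50],[-72,15,50]])/1000
W=R.from_rotvec([0,0,-.05]).apply(P)+[.578,-.1315,0]
print(proj(c,W).round(1))
a=c["color"][130:240,215:345,::-1]; cv2.imwrite("pics/p.png",cv2.resize(a,None,fx=5,fy=5,interpolation=cv2.INTER_CUBIC))
E
```

```text
[[235.5 138. ]
 [331.8 138.1]
 [324.1 198.9]
 [263.9 194.5]
 [304.7 194.6]]
```

View pics/p.png

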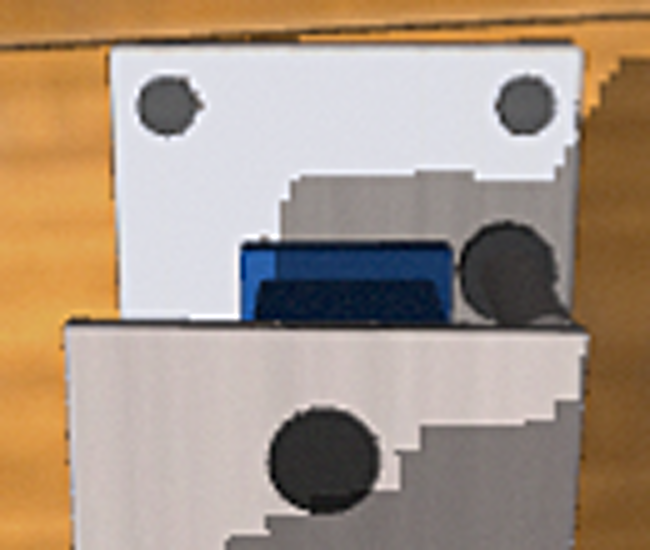

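Emit:
{"fn": "arm_command", "kwargs": {"rows": [[[0, 0, 6], [0, 0, 0], 0.3], [[0, 0, 11], [0, 0, 0], 0.3], [[0, 0, 13], [0, 0, 0], 0.3], [[0, 0, 13], [0, 0, 0], 0.3], [[0, 0, 13], [0, 0, 0], 0.3], [[0, 0, 11], [0, 0, 0], 0.3], [[0, 0, 7], [0, 0, 0], 0.3], [[0, 0, 4], [0, 0, 0], 0.3], [[0, 0, 2], [0, 0, 0], 0.3], [[0, 0, 0], [0, 0, 0], 0.3]]}}

```text
t: 20.0
position: [0.528, -0.1338, 0.035]
tool_rot: [0.725, 0.689, -0.0, -0.0]
force: [0.8, -0.1, -2.7]
opening: 0.0423
```

Emit:
{"fn": "arm_command", "kwargs": {"rows": [[[0, 0, 0.5], [0, 0, 0], 0.3], [[0, 0, 0.5], [0, 0, 0], 0.3], [[0, 0, 0.5], [0, 0, 0], 0.3], [[0, 0, 0.5], [0, 0, 0], 0.3], [[0, 0, 0], [0, 0, 0], 0.3], [[0, 0, 0], [0, 0, 0], 0.3], [[0, 0, 0], [0, 0, 0], 0.3], [[0, 0, 0], [0, 0, 0], 0.3], [[0, 0, 0], [0, 0, 0], 0.3], [[0, 0, 0], [0, 0, 0], 0.3]]}}

```text
t: 20.83
position: [0.528, -0.1337, 0.0332]
tool_rot: [0.725, 0.689, -0.0, -0.0]
force: [-0.8, -0.5, -1.1]
opening: 0.042
```

```bash
python3 - <<'E'
from h import *
c=eyes.capture("wrist"); cv2.imwrite("pics/q.png",c["color"][:,:,::-1])
c=eyes.capture("scene"); a=c["color"][150:240,240:330,::-1]; cv2.imwrite("pics/q2.png",cv2.resize(a,None,fx=6,fy=6,interpolation=cv2.INTER_CUBIC))
s=readout.read_state();print(s["t"],s["position"],s["force"],s["moment"],s["opening"])
E
```

```text
20.9333 [ 0.52804014 -0.13373333  0.03320049] [ 0.50190105  0.04043738 -1.62822093] [ 0.043967    0.03763432 -0.00083689] 0.042402947750538746
```

View pics/q.png

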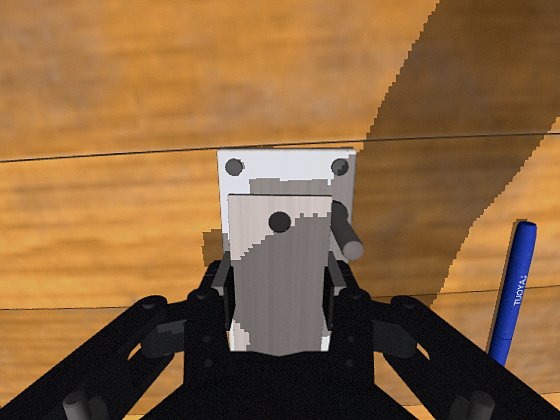

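View pics/q2.png

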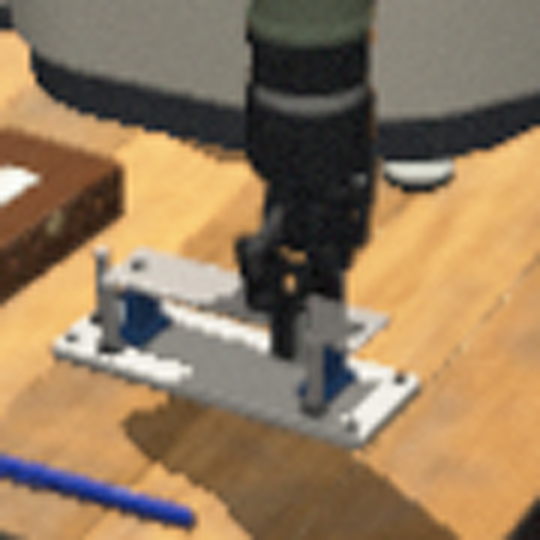

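Emit:
{"fn": "arm_command", "kwargs": {"rows": [[[0, 0, 0.4], [0, 0, 0], 0.3], [[0, 0, 0.4], [0, 0, 0], 0.3], [[0, 0, 0.4], [0, 0, 0], 0.3], [[0, 0, 0.4], [0, 0, 0], 0.3], [[0, 0, 0.4], [0, 0, 0], 0.3], [[0, 0, 0.4], [0, 0, 0], 0.3], [[0, 0, 0.3], [0, 0, 0], 0.3], [[0, 0, 0], [0, 0, 0], 0.3], [[0, 0, 0], [0, 0, 0], 0.3], [[0, 0, 0], [0, 0, 0], 0.3]]}}

```text
t: 21.77
position: [0.5285, -0.1339, 0.031]
tool_rot: [0.725, 0.689, 0.0, 0.0]
force: [-0.2, 0.6, 5.2]
opening: 0.0421
```

Emit:
{"fn": "arm_command", "kwargs": {"rows": [[[0, 0, -0.5], [0, 0, 0], 0.45], [[0, 0, 0], [0, 0, 0], 0.55], [[0, 0, 0], [0, 0, 0], 0.6], [[0, 0, 0], [0, 0, 0], 0.7], [[0, 0, 0], [0, 0, 0], 0.85], [[0, 0, 0], [0, 0, 0], 1], [[0, 0, 0], [0, 0, 0], 1], [[0, 0, 0], [0, 0, 0], 1], [[0, 0, 0], [0, 0, 0], 1], [[0, 0, 0], [0, 0, 0], 1]], "force": 40}}

```text
t: 22.6
position: [0.528, -0.1337, 0.031]
tool_rot: [0.725, 0.689, -0.0, -0.0]
force: [-0.1, 0.7, 0.7]
opening: 0.0854
```

```bash
python3 - <<'E'
from h import *
c=eyes.capture("wrist"); cv2.imwrite("pics/s.png",c["color"][:,:,::-1])
s=readout.read_state();print(s["t"],s["position"],s["force"],s["opening"])
E
```

```text
22.65 [ 0.52801643 -0.13371133  0.03099948] [ 0.0478296  -0.18310802  0.32203852] 0.08548579837031736
```

View pics/s.png

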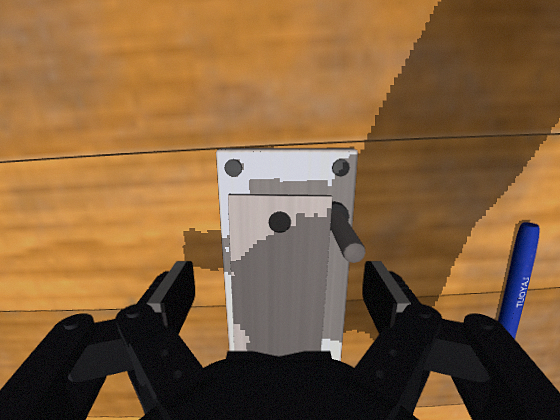

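Emit:
{"fn": "arm_command", "kwargs": {"rows": [[[0, 0, -4], [0, 0, 0], 1], [[0, 0, -10], [0, 0, 0], 1], [[0, 0, -16], [0, 0, 0], 1], [[0, 0, -18], [0, 0, 0], 1], [[0, 0, -12], [0, 0, 0], 0.5], [[-7, 7, 0], [0, 0, 0], 0], [[-14, 15, 0], [0, 0, 0], 0], [[-15, 16, 0], [0, 0, 0], 0], [[-11, 12, 0], [0, 0, 0], 0], [[0, 0, 0], [0, 0, 0], 0]]}}

```text
t: 23.48
position: [0.5785, -0.1863, 0.0912]
tool_rot: [0.725, 0.689, 0.0, 0.002]
force: [1.1, -1.1, -0.1]
opening: 0.0125
```

```bash
python3 - <<'E'
from h import *
c=eyes.capture("wrist"); cv2.imwrite("pics/u.png",c["color"][:,:,::-1])
s=readout.read_state();print(s["t"],s["position"],s["force"],s["opening"], togo([.5754,-.1834,.045]))
c=eyes.capture("scene"); a=c["color"][150:240,240:330,::-1]; cv2.imwrite("pics/u2.png",cv2.resize(a,None,fx=6,fy=6,interpolation=cv2.INTER_CUBIC))
E
```

```text
23.5333 [ 0.5767269  -0.18468884  0.09072916] [ 0.2859888   0.377837   -0.82259322] 0.004400328440961247 [ 1.2 -1.4 45.7]
```

View pics/u.png

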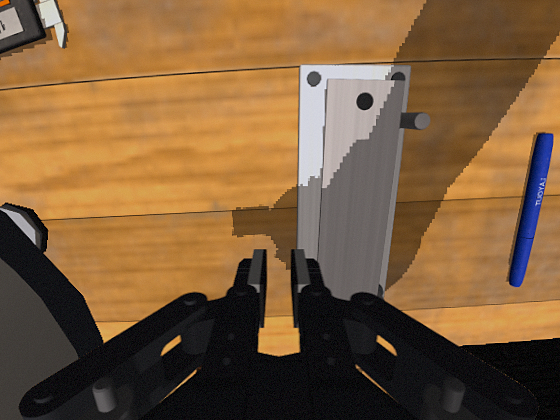

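View pics/u2.png

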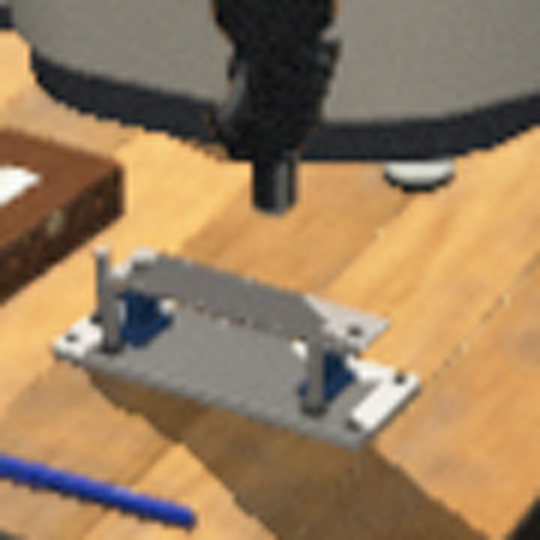

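Emit:
{"fn": "arm_command", "kwargs": {"rows": [[[0, 0, 3], [0, 0, 0], 0], [[0, 0, 8], [0, 0, 0], 0], [[0, 0, 12], [0, 0, 0], 0], [[0, 0, 12], [0, 0, 0], 0], [[0, 0, 8], [0, 0, 0], 0], [[0, 0, 2], [0, 0, 0], 0], [[0, 0, 0], [0, 0, 0], 0], [[0, 0, 0], [0, 0, 0], 0], [[0, 0, 0], [0, 0, 0], 0], [[0, 0, 0], [0, 0, 0], 0]]}}

```text
t: 24.42
position: [0.5761, -0.1834, 0.0466]
tool_rot: [0.725, 0.689, 0.0, 0.0]
force: [-0.6, -0.3, 0.8]
opening: 0.0
```

```bash
python3 - <<'E'
from h import *
c=eyes.capture("wrist"); cv2.imwrite("pics/v.png",c["color"][:,:,::-1])
s=readout.read_state();print(s["t"],s["position"],s["force"],s["opening"])
E
```

```text
24.4667 [ 0.57604969 -0.18337537  0.04660358] [ 0.2198656  -0.00876689  0.07444346] -0.00018636817235055642
```

View pics/v.png

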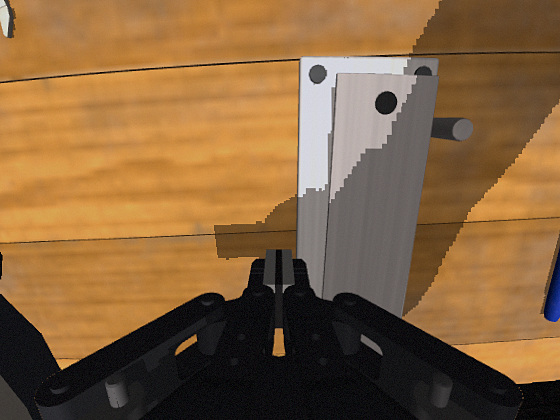

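Emit:
{"fn": "arm_command", "kwargs": {"rows": [[[3, 0, 0], [0, 0, 0], 0], [[5, 0, 0], [0, 0, 0], 0], [[4, 0, 0], [0, 0, 0], 0], [[2, 0, 0], [0, 0, 0], 0], [[1, 0, 0], [0, 0, 0], 0], [[1, 0, 0], [0, 0, 0], 0], [[1, 0, 0], [0, 0, 0], 0], [[1, 0, 0], [0, 0, 0], 0], [[0, 0, 0], [0, 0, 0], 0], [[0, 0, 0], [0, 0, 0], 0]]}}

```text
t: 25.3
position: [0.5766, -0.1655, 0.0461]
tool_rot: [0.725, 0.689, -0.0, 0.0]
force: [-0.0, -1.3, 0.1]
opening: 0.0002
```

```bash
python3 - <<'E'
from h import *
c=eyes.capture("wrist"); cv2.imwrite("pics/w.png",c["color"][:,:,::-1])
s=readout.read_state();print(s["t"],s["position"],s["force"],s["opening"])
E
```

```text
25.35 [ 0.57661258 -0.16544683  0.04604424] [ 0.83714897 -1.06135403  0.73022823] -1.1668826746970354e-05
```

View pics/w.png

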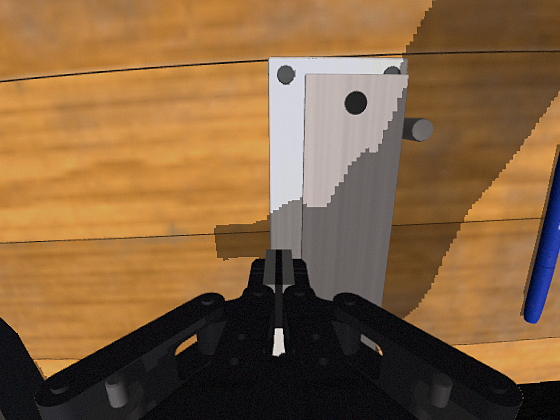

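Emit:
{"fn": "arm_command", "kwargs": {"rows": [[[0.7, 0, 0], [0, 0, 0], 0], [[0.7, 0, 0], [0, 0, 0], 0], [[0.7, 0, 0], [0, 0, 0], 0], [[0.7, 0, 0], [0, 0, 0], 0], [[0.7, 0, 0], [0, 0, 0], 0], [[0, 0, 0], [0, 0, 0], 0], [[0, 0, 0], [0, 0, 0], 0], [[0, 0, 0], [0, 0, 0], 0], [[0, 0, 0], [0, 0, 0], 0], [[0, 0, 0], [0, 0, 0], 0]]}}

```text
t: 26.18
position: [0.577, -0.1614, 0.0463]
tool_rot: [0.724, 0.689, 0.0, 0.0]
force: [0.3, 1.0, 4.6]
opening: 0.0001
```

```bash
python3 - <<'E'
from h import *
c=eyes.capture("wrist"); cv2.imwrite("pics/x.png",c["color"][:,:,::-1])
s=readout.read_state();print(s["t"],s["position"],s["force"],s["opening"])
E
```

```text
26.2333 [ 0.57695979 -0.16144417  0.04622106] [0.39400501 0.10547655 5.31071693] -5.6332165243531025e-05
```

View pics/x.png

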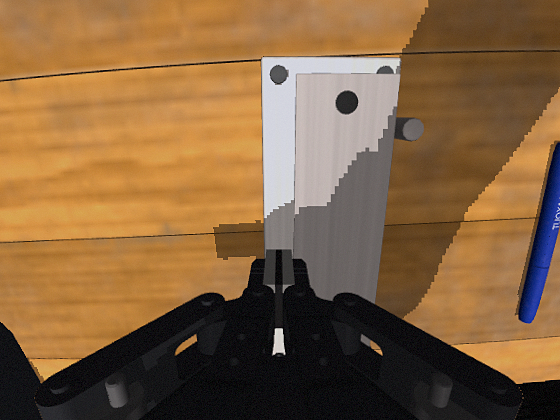

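Emit:
{"fn": "arm_command", "kwargs": {"rows": [[[-2, 0, 0], [0, 0, 0], 0], [[-3, 0, 0], [0, 0, 0], 0], [[-3, 0, 0], [0, 0, 0], 0], [[0, 0, -1], [0, 0, 0], 0], [[0, 0, -1.2], [0, 0, 0], 0], [[0, 0, 0], [0, 0, 0], 0], [[0, 0, 0], [0, 0, 0], 0], [[0, 0, 0], [0, 0, 0], 0], [[0, 0, 0], [0, 0, 0], 0], [[0, 0, 0], [0, 0, 0], 0]]}}

```text
t: 27.07
position: [0.5762, -0.1696, 0.0481]
tool_rot: [0.725, 0.689, -0.0, -0.0]
force: [0.2, 1.1, 0.5]
opening: -0.0001
```

```bash
python3 - <<'E'
from h import *
c=eyes.capture("wrist"); cv2.imwrite("pics/y.png",c["color"][:,:,::-1])
s=readout.read_state();print(s["t"],s["position"],s["force"],s["opening"])
c=eyes.capture("scene"); a=c["color"][170:240,240:340,::-1]; cv2.imwrite("pics/y2.png",cv2.resize(a,None,fx=8,fy=8,interpolation=cv2.INTER_CUBIC))
E
```

```text
27.1167 [ 0.57620686 -0.16958746  0.04813206] [-0.09753465 -0.47763462  0.20169347] -0.00018452939297141732
```

View pics/y.png

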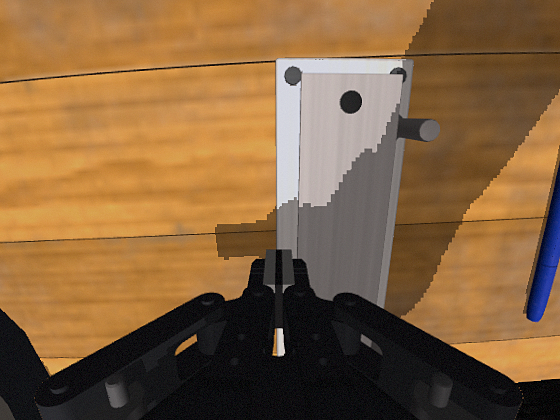

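View pics/y2.png

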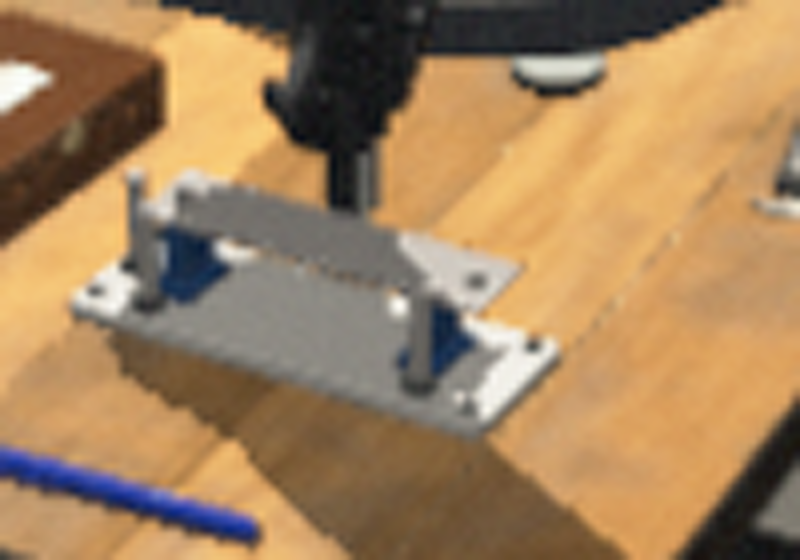

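Emit:
{"fn": "arm_command", "kwargs": {"rows": [[[0, 0, -1.2], [0, 0, 0], 0], [[0, 0, 0], [0, 0, 0], 0], [[1.5, 0, 0], [0, 0, 0], 0], [[1.5, 0, 0], [0, 0, 0], 0], [[1, 0, 0], [0, 0, 0], 0], [[1, 0, 0], [0, 0, 0], 0], [[0, 0, 0], [0, 0, 0], 0], [[0, 0, 0], [0, 0, 0], 0], [[0, 0, 0], [0, 0, 0], 0], [[0, 0, 0], [0, 0, 0], 0]]}}

```text
t: 28.0
position: [0.5765, -0.1647, 0.0494]
tool_rot: [0.725, 0.689, -0.0, -0.0]
force: [-0.6, 0.3, 0.1]
opening: 0.0
```

```bash
python3 - <<'E'
from h import *
c=eyes.capture("wrist"); cv2.imwrite("pics/aa.png",cv2.resize(c["color"][50:310,220:480,::-1],None,fx=2.2,fy=2.2))
s=readout.read_state();print(s["t"],s["position"],s["force"],s["opening"])
E
```

```text
28.05 [ 0.57651417 -0.16470058  0.04935464] [ 1.05303664 -0.04941202 -0.78368155] 9.44058109105098e-05
```

View pics/aa.png

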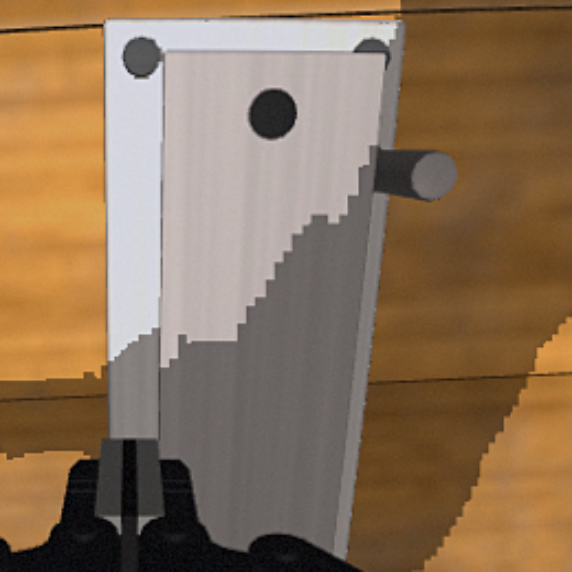

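Emit:
{"fn": "arm_command", "kwargs": {"rows": [[[0.5, 0, 0], [0, 0, 0], 0], [[0.5, 0, 0], [0, 0, 0], 0], [[0.5, 0, 0], [0, 0, 0], 0], [[0.5, 0, 0], [0, 0, 0], 0], [[0.5, 0, 0], [0, 0, 0], 0], [[0, 0, 0], [0, 0, 0], 0], [[0, 0, 0], [0, 0, 0], 0], [[0, 0, 0], [0, 0, 0], 0], [[0, 0, 0], [0, 0, 0], 0], [[0, 0, 0], [0, 0, 0], 0]]}}

```text
t: 28.88
position: [0.5767, -0.1622, 0.0494]
tool_rot: [0.725, 0.689, 0.0, -0.0]
force: [0.1, 0.5, -0.7]
opening: -0.0001
```

```bash
python3 - <<'E'
from h import *
c=eyes.capture("wrist"); cv2.imwrite("pics/ab.png",cv2.resize(c["color"][50:310,220:480,::-1],None,fx=2.2,fy=2.2))
s=readout.read_state();print(s["t"],s["position"],s["force"],s["opening"])
E
```

```text
28.9333 [ 0.57665641 -0.1621784   0.04939729] [-0.44738575  0.05516706  0.35443546] 0.00019303941494792044
```

View pics/ab.png

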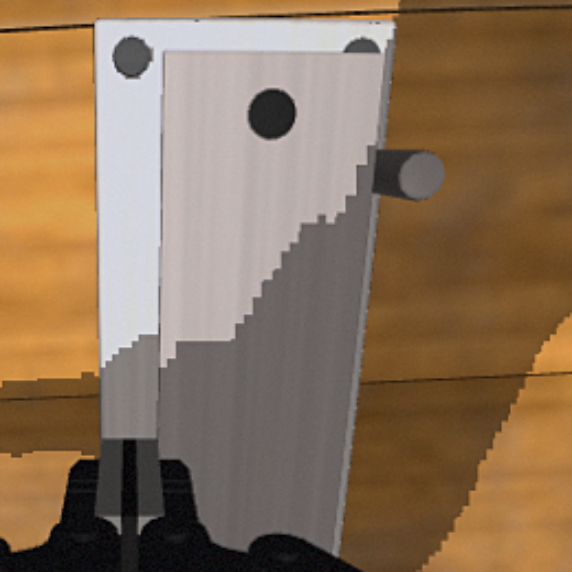

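Emit:
{"fn": "arm_command", "kwargs": {"rows": [[[0.4, 0, 0], [0, 0, 0], 0], [[0.4, 0, 0], [0, 0, 0], 0], [[0.4, 0, 0], [0, 0, 0], 0], [[0.4, 0, 0], [0, 0, 0], 0], [[0.4, 0, 0], [0, 0, 0], 0], [[0, 0, 0], [0, 0, 0], 0], [[0, 0, 0], [0, 0, 0], 0], [[0, 0, 0], [0, 0, 0], 0], [[0, 0, 0], [0, 0, 0], 0], [[0, 0, 0], [0, 0, 0], 0]]}}

```text
t: 29.77
position: [0.5768, -0.1604, 0.0494]
tool_rot: [0.725, 0.689, -0.0, 0.0]
force: [0.3, -1.6, -1.2]
opening: 0.0002
```

```bash
python3 - <<'E'
from h import *
c=eyes.capture("wrist"); cv2.imwrite("pics/ac.png",cv2.resize(c["color"][50:310,220:480,::-1],None,fx=2.2,fy=2.2))
s=readout.read_state();print(s["t"],s["position"],s["force"],s["opening"])
E
```

```text
29.8167 [ 0.57679868 -0.16039906  0.04944308] [ 0.49567848 -2.01863958 -0.18836743] 4.22418534137058e-05
```

View pics/ac.png

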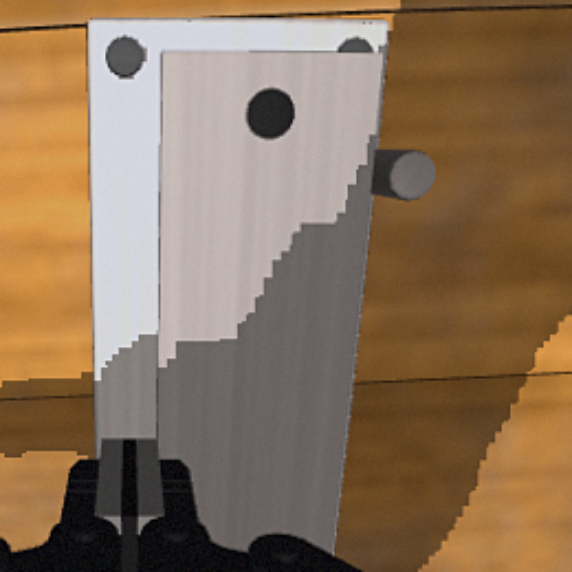

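Emit:
{"fn": "arm_command", "kwargs": {"rows": [[[0.4, 0, 0], [0, 0, 0], 0], [[0.4, 0, 0], [0, 0, 0], 0], [[0.4, 0, 0], [0, 0, 0], 0], [[0, 0, 0], [0, 0, 0], 0], [[0, 0, 0], [0, 0, 0], 0], [[0, 0, 0], [0, 0, 0], 0], [[0, 0, 0], [0, 0, 0], 0], [[0, 0, 0], [0, 0, 0], 0], [[0, 0, 0], [0, 0, 0], 0], [[0, 0, 0], [0, 0, 0], 0]]}}

```text
t: 30.65
position: [0.5768, -0.1601, 0.0495]
tool_rot: [0.725, 0.689, -0.001, 0.001]
force: [-1.1, -6.1, -0.3]
opening: -0.0001
```

```bash
python3 - <<'E'
from h import *
s=readout.read_state();print(s["force"],togo([.4582,-.1255,.049]))
E
```

```text
[-1.10276558 -6.12931804 -0.30480246] [  28.5 -120.2    0.4]
```

Emit:
{"fn": "arm_command", "kwargs": {"rows": [[[-3, 0, 0], [0, 0, 0], 0], [[-7, 0, 0], [0, 0, 0], 0], [[0, 0, -12], [0, 0, 0], 0], [[0, 0, -18], [0, 0, 0], 0], [[4, -14, 0], [0, 0, 0], 0], [[8, -24, 0], [0, 0, 0], 0], [[9, -27, 0], [0, 0, 0], 0], [[9, -27, 0], [0, 0, 0], 0], [[6, -20, 0], [0, 0, 0], 0], [[2.5, -8, 0], [0, 0, 0], 0]]}}

```text
t: 31.48
position: [0.4553, -0.1228, 0.0798]
tool_rot: [0.724, 0.689, -0.0, -0.002]
force: [0.1, -0.3, 0.8]
opening: 0.0001
```

Emit:
{"fn": "arm_command", "kwargs": {"rows": [[[0, 0, 0], [0, 0, 0], 0], [[0, 0, 5], [0, 0, 0], 0], [[0, 0, 10], [0, 0, 0], 0], [[0, 0, 10], [0, 0, 0], 0], [[0, 0, 5], [0, 0, 0], 0], [[0, 0, 0], [0, 0, 0], 0], [[0, 0, 0], [0, 0, 0], 0], [[0, 0, 0], [0, 0, 0], 0], [[0, 0, 0], [0, 0, 0], 0], [[0, 0, 0], [0, 0, 0], 0]]}}

```text
t: 32.32
position: [0.4589, -0.1248, 0.0498]
tool_rot: [0.725, 0.689, 0.0, 0.0]
force: [-0.2, 0.5, -0.7]
opening: -0.0
```

```bash
python3 - <<'E'
from h import *
c=eyes.capture("wrist"); cv2.imwrite("pics/ad.png",c["color"][:,:,::-1])
s=readout.read_state();print(s["t"],s["position"],s["force"],s["opening"],togo([.4582,-.1255,.0493]))
for n in ["scene"]:
  c=eyes.capture(n); a=c["color"][170:240,240:340,::-1]; cv2.imwrite("pics/ad2.png",cv2.resize(a,None,fx=8,fy=8,interpolation=cv2.INTER_CUBIC))
E
```

```text
32.3667 [ 0.45879017 -0.12468051  0.04979069] [-0.35951551 -0.20574581  0.2345982 ] 0.0002299386721487319 [-0.8 -0.5  0.5]
```

View pics/ad.png

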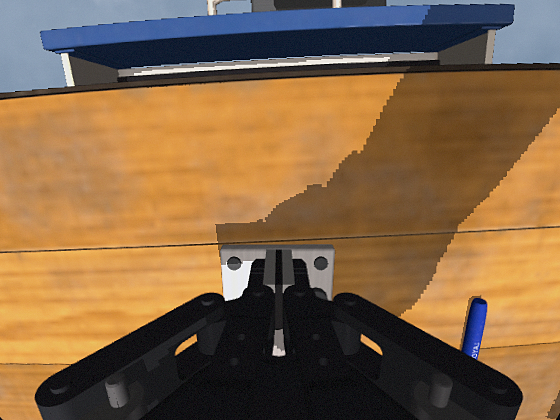

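View pics/ad2.png

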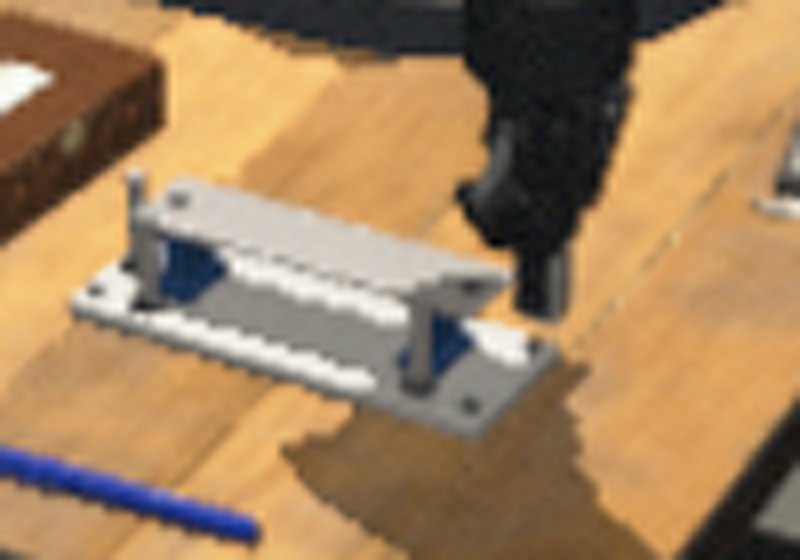

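Emit:
{"fn": "arm_command", "kwargs": {"rows": [[[0, 2, 0.5], [0, 0, 0], 0], [[0, 4, 0], [0, 0, 0], 0], [[0, 3, 0], [0, 0, 0], 0], [[0, 1.5, 0], [0, 0, 0], 0], [[0, 0.7, 0], [0, 0, 0], 0], [[0, 0.7, 0], [0, 0, 0], 0], [[0, 0.7, 0], [0, 0, 0], 0], [[0, 0.7, 0], [0, 0, 0], 0], [[0, 0.7, 0], [0, 0, 0], 0], [[0, 0, 0], [0, 0, 0], 0]]}}

```text
t: 33.25
position: [0.4724, -0.1252, 0.0489]
tool_rot: [0.725, 0.689, -0.0, -0.0]
force: [-1.2, 0.0, -0.3]
opening: -0.0001
```

Emit:
{"fn": "arm_command", "kwargs": {"rows": [[[0, 0.5, 0], [0, 0, 0], 0], [[0, 0.5, 0], [0, 0, 0], 0], [[0, 0.5, 0], [0, 0, 0], 0], [[0, 0, 0], [0, 0, 0], 0], [[0, 0, 0], [0, 0, 0], 0], [[0, 0, 0], [0, 0, 0], 0], [[0, 0, 0], [0, 0, 0], 0], [[0, 0, 0], [0, 0, 0], 0], [[0, 0, 0], [0, 0, 0], 0], [[0, 0, 0], [0, 0, 0], 0]]}}

```text
t: 34.08
position: [0.4739, -0.1253, 0.0489]
tool_rot: [0.725, 0.689, -0.0, 0.0]
force: [-0.4, 0.2, -1.1]
opening: 0.0
```

Emit:
{"fn": "arm_command", "kwargs": {"rows": [[[0, 0.5, 0], [0, 0, 0], 0], [[0, 0.5, 0], [0, 0, 0], 0], [[0, 0.5, 0], [0, 0, 0], 0], [[0, 0.5, 0], [0, 0, 0], 0], [[0, 0, 0], [0, 0, 0], 0], [[0, 0, 0], [0, 0, 0], 0], [[0, 0, 0], [0, 0, 0], 0], [[0, 0, 0], [0, 0, 0], 0], [[0, 0, 0], [0, 0, 0], 0], [[0, 0, 0], [0, 0, 0], 0]]}}

```text
t: 34.92
position: [0.4759, -0.1254, 0.0489]
tool_rot: [0.725, 0.689, -0.0, 0.0]
force: [-0.6, -0.4, -0.1]
opening: -0.0001
```

```bash
python3 - <<'E'
from h import *
s=readout.read_state();print(s["t"],s["position"],s["force"],s["opening"])
for n in ["scene"]:
  c=eyes.capture(n); a=c["color"][170:240,240:340,::-1]; cv2.imwrite("pics/ae2.png",cv2.resize(a,None,fx=8,fy=8,interpolation=cv2.INTER_CUBIC))
E
```

```text
34.9167 [ 0.47590739 -0.12539104  0.04892223] [-0.63610689 -0.35581219 -0.09589848] -9.001682664996174e-05
```

View pics/ae2.png

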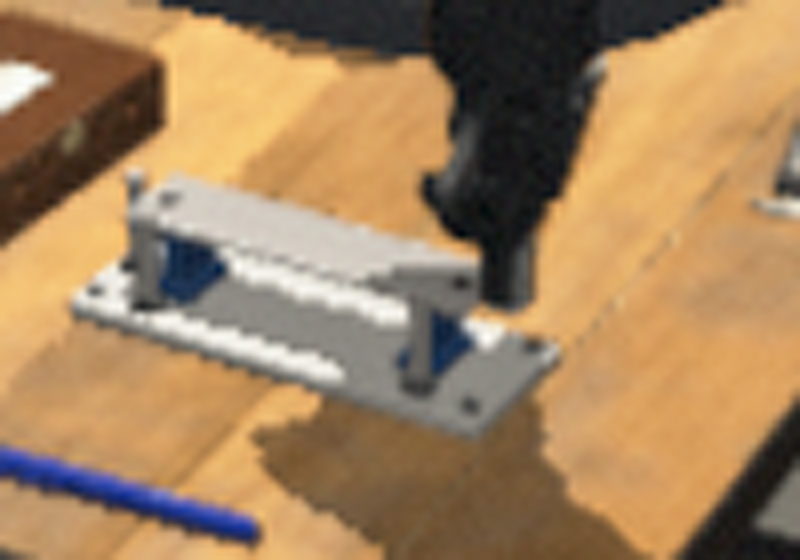

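Emit:
{"fn": "arm_command", "kwargs": {"rows": [[[0, 0.4, 0], [0, 0, 0], 0], [[0, 0.4, 0], [0, 0, 0], 0], [[0, 0.4, 0], [0, 0, 0], 0], [[0, 0.4, 0], [0, 0, 0], 0], [[0, 0, 0], [0, 0, 0], 0], [[0, 0, 0], [0, 0, 0], 0], [[0, 0, 0], [0, 0, 0], 0], [[0, 0, 0], [0, 0, 0], 0], [[0, 0, 0], [0, 0, 0], 0], [[0, 0, 0], [0, 0, 0], 0]]}}

```text
t: 35.8
position: [0.4775, -0.1255, 0.0489]
tool_rot: [0.725, 0.689, -0.0, 0.0]
force: [-0.6, 0.1, 0.1]
opening: 0.0001
```

Emit:
{"fn": "arm_command", "kwargs": {"rows": [[[0, 0.4, 0], [0, 0, 0], 0], [[0, 0.4, 0], [0, 0, 0], 0], [[0, 0.4, 0], [0, 0, 0], 0], [[0, 0.4, 0], [0, 0, 0], 0], [[0, 0, 0], [0, 0, 0], 0], [[0, 0, 0], [0, 0, 0], 0], [[0, 0, 0], [0, 0, 0], 0], [[0, 0, 0], [0, 0, 0], 0], [[0, 0, 0], [0, 0, 0], 0], [[0, 0, 0], [0, 0, 0], 0]]}}

```text
t: 36.63
position: [0.4781, -0.1253, 0.0486]
tool_rot: [0.725, 0.689, -0.001, -0.001]
force: [-6.4, -0.0, 1.3]
opening: -0.0002
```

Emit:
{"fn": "arm_command", "kwargs": {"rows": [[[0, -1.5, 0], [0, 0, 0], 0], [[0, -6, 0], [0, 0, 0], 0], [[0, -8, 0], [0, 0, 0], 0], [[0, 0, -14], [0, 0, 0], 0], [[0, 0, -20], [0, 0, 0], 0], [[0, -15, -20], [0, 0, 0], 0], [[0, -15, -20], [0, 0, 0], 0], [[0, -15, -20], [0, 0, 0], 0], [[0, -8, -10], [0, 0, 0], 0], [[0, 0, 0], [0, 0, 0], 0]]}}

```text
t: 37.47
position: [0.4107, -0.1225, 0.1551]
tool_rot: [0.725, 0.689, 0.001, 0.002]
force: [0.6, 0.4, -0.2]
opening: -0.0002
```

```bash
python3 - <<'E'
from h import *
s=readout.read_state();print(s["t"],s["position"],s["force"])
c=eyes.capture("scene"); a=c["color"][170:240,240:340,::-1]; cv2.imwrite("pics/af2.png",cv2.resize(a,None,fx=8,fy=8,interpolation=cv2.INTER_CUBIC))
for n in ["top","wrist"]:
  c=eyes.capture(n); cv2.imwrite(f"pics/af_{n}.png",c["color"][:,:,::-1])
E
```

```text
37.4667 [ 0.41068792 -0.12252176  0.15510457] [ 0.61898333  0.37277121 -0.17888194]
```

View pics/af2.png

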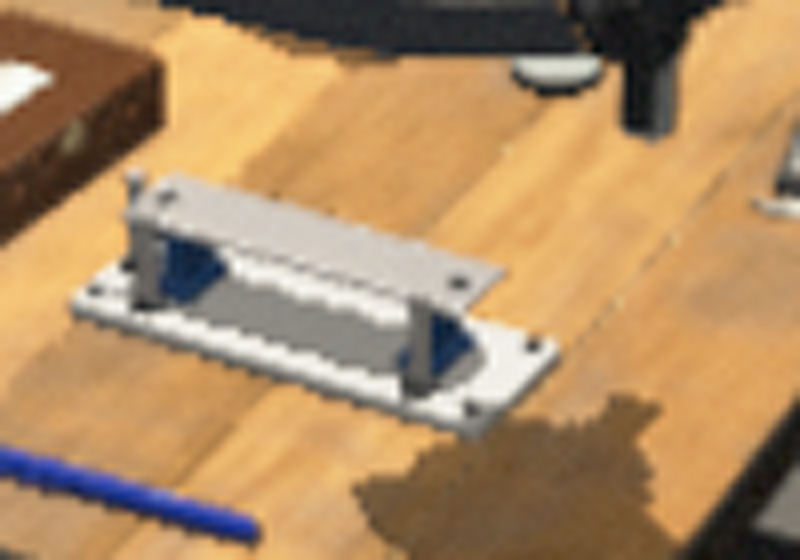

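View pics/af_top.png

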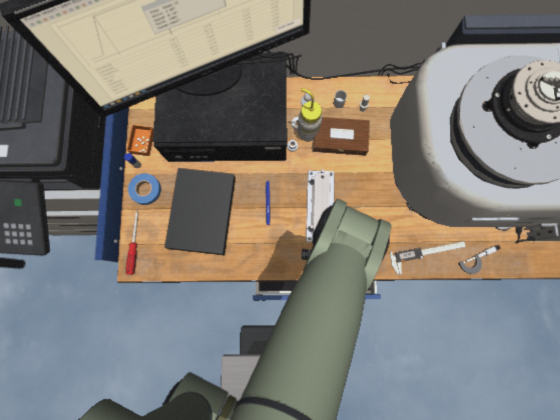

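View pics/af_wrist.png

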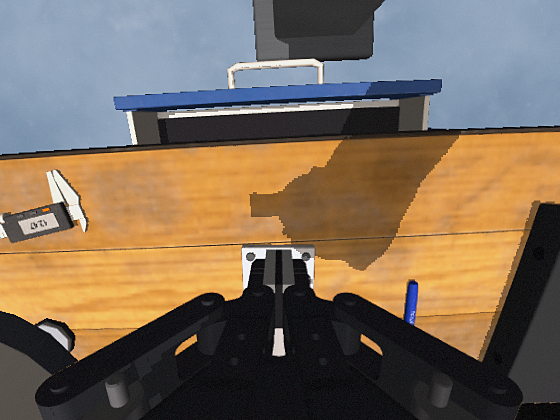

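Emit:
{"fn": "arm_command", "kwargs": {"rows": [[[0, 12, -10], [0, 0, 0], 0], [[0, 24, -10], [0, 0, 0], 0], [[0, 30, -10], [0, 0, 0], 0], [[0, 34, -10], [0, 0, 0], 0], [[0, 34, -10], [0, 0, 0], 0], [[0, 34, -5], [0, 0, 0], 0], [[0, 34, 0], [0, 0, 0], 0], [[0, 34, 0], [0, 0, 0], 0], [[0, 28, 0], [0, 0, 0], 0], [[0, 12, 0], [0, 0, 0], 0]]}}

```text
t: 38.45
position: [0.6897, -0.1357, 0.2048]
tool_rot: [0.724, 0.69, 0.0, -0.0]
force: [-1.7, 0.0, 0.7]
opening: -0.0001
```

Emit:
{"fn": "arm_command", "kwargs": {"rows": [[[0, 0, 0], [0, 0, 0], 0], [[0, 0, 0], [0, 0, 0], 0], [[0, 0, 0], [0, 0, 0], 0], [[0, 0, 0], [0, 0, 0], 0], [[0, 0, 0], [0, 0, 0], 0], [[0, 0, 0], [0, 0, 0], 0], [[0, 0, 0], [0, 0, 0], 0], [[0, 0, 0], [0, 0, 0], 0], [[0, 0, 0], [0, 0, 0], 0], [[0, 0, 0], [0, 0, 0], 0]]}}

```text
t: 39.28
position: [0.6863, -0.136, 0.2081]
tool_rot: [0.725, 0.689, 0.0, 0.0]
force: [-0.6, -0.5, 0.2]
opening: -0.0001
```

```bash
python3 - <<'E'
from h import *
import pickle
s=readout.read_state();print(s["t"],s["position"],s["force"])
c=eyes.capture("wrist"); pickle.dump(c,open("ag.pkl","wb"));cv2.imwrite("pics/ag.png",c["color"][:,:,::-1])
E
```

```text
39.2833 [ 0.6862912  -0.1359827   0.20808181] [-0.56956707 -0.53703441  0.18212122]
```

View pics/ag.png

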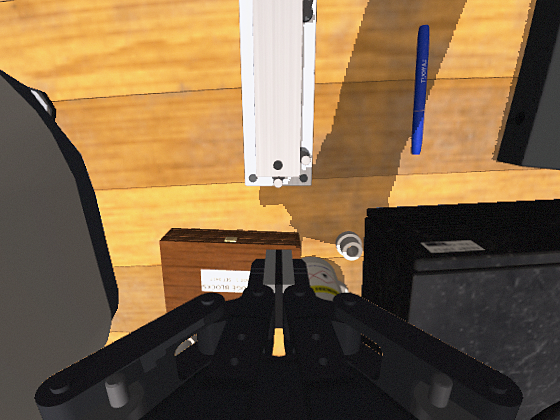

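Emit:
{"fn": "arm_command", "kwargs": {"rows": [[[0, -8, 0], [0, 0, 0], 0], [[0, -14, 0], [0, 0, 0], 0], [[0, -14, 0], [0, 0, 0], 0], [[0, -10, 0], [0, 0, 0], 0], [[0, -4, 0], [0, 0, 0], 0], [[0, 0, 0], [0, 0, 0], 0], [[0, 0, 0], [0, 0, 0], 0], [[0, 0, 0], [0, 0, 0], 0], [[0, 0, 0], [0, 0, 0], 0], [[0, 0, 0], [0, 0, 0], 0]]}}

```text
t: 40.17
position: [0.6368, -0.1334, 0.2077]
tool_rot: [0.725, 0.689, 0.0, 0.0]
force: [0.2, 0.3, 0.4]
opening: 0.0001
```

```bash
python3 - <<'E'
from h import *
import pickle
s=readout.read_state();print(s["t"],s["position"],s["force"])
c=eyes.capture("wrist"); pickle.dump(c,open("ah.pkl","wb"));cv2.imwrite("pics/ah.png",c["color"][:,:,::-1])
a=c["color"][20:260,225:335,::-1]; 
a=cv2.resize(a,None,fx=5,fy=5,interpolation=cv2.INTER_CUBIC)
cv2.imwrite("pics/ah1.png",a[:600]);cv2.imwrite("pics/ah2.png",a[600:])
E
```

```text
40.1667 [ 0.63684922 -0.13343934  0.20769533] [0.21052807 0.30455981 0.42423554]
```

View pics/ah1.png

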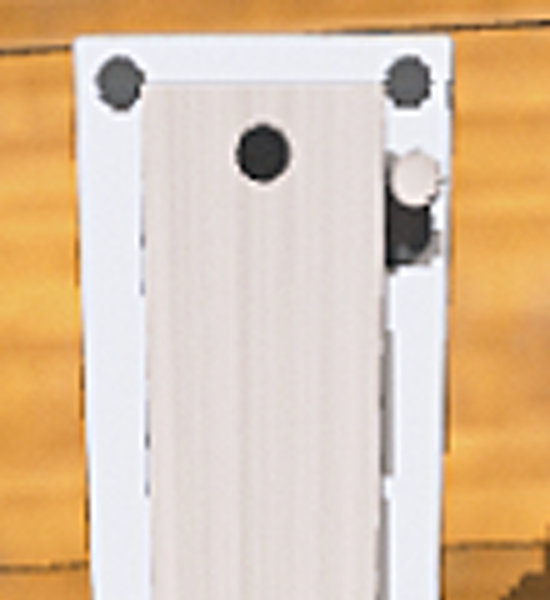

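View pics/ah2.png

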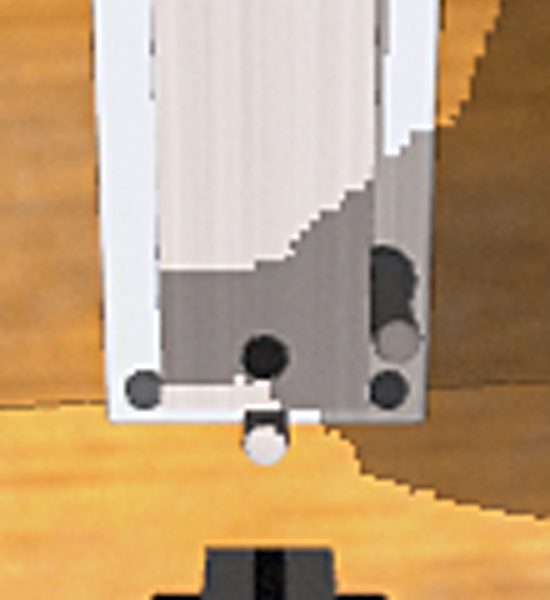

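```bash
python3 - <<'E'
from h import *
import pickle
c=pickle.load(open("ah.pkl","rb"))
g=lambda u,v:(u/5+225-.4,v/5+20-.4)
S=onz(c,[g(142,82),g(387,82),g(373,1010),g(161,1010)],.053)
Pn=onz(c,[g(415,178),g(397,941),g(265,1045)],.062)
B=onz(c,[g(75,37),g(451,37),g(427,1021),g(108,1021)],.01)
print(S.round(4),Pn.round(4),B.round(4))
u=(Pn[1]-Pn[0])[:2];yaw=np.arctan2(u[1],u[0]);print("yaw pins",yaw,np.linalg.norm(u))
Ri=R.from_rotvec([0,0,-yaw]); 
q=Ri.apply(S-Pn[0])*1000; print("strip corners rel side pin1 in rest axes",q.round(1)); print((Ri.apply(Pn-Pn[0])*1000).round(1)); print((Ri.apply(B-Pn[0])*1000).round(1))
E
```

```text
[[ 0.4874 -0.1489  0.053 ]
 [ 0.4896 -0.1042  0.053 ]
 [ 0.6694 -0.1122  0.053 ]
 [ 0.6671 -0.1581  0.053 ]] [[ 0.5077 -0.1004  0.062 ]
 [ 0.6512 -0.1073  0.062 ]
 [ 0.6729 -0.1358  0.062 ]] [[ 0.4676 -0.1651  0.01  ]
 [ 0.4715 -0.0871  0.01  ]
 [ 0.6888 -0.0964  0.01  ]
 [ 0.6848 -0.1756  0.01  ]]
yaw pins -0.04790913844132 0.14365148874081152
strip corners rel side pin1 in rest axes [[-17.9 -49.4  -9. ]
 [-17.9  -4.7  -9. ]
 [162.1  -4.   -9. ]
 [162.  -49.9  -9. ]]
[[  0.    0.    0. ]
 [143.7  -0.    0. ]
 [166.7 -27.4   0. ]]
[[-37.  -66.5 -52. ]
 [-36.8  11.6 -52. ]
 [180.7  12.7 -52. ]
 [180.6 -66.6 -52. ]]
```

```bash
python3 - <<'E'
from h import *
print(readout.read_state()["force"]); print(r.close_job())
E
```

```text
[ 0.18884708  0.40060726 -0.12555262]
the job is handed in; nothing more can be done
None
```

The strip is on the rest against all three pins by my last measurements, and I handed the job in at about 40 s of the 72 s. The hand-in gives no verdict.

- **Slide and lift:** I dragged the strip with closed fingertips at about 10 N until it overhung the granite edge by about 67 mm. I gripped it across its width about 45 mm from that end and lifted it level and clear of the granite.
- **Place and push home:** I laid it on the rails, short of the pins. I then pushed its side onto the side pins and its end onto the end pin, with about 6 N each time.
- **Problem on the way:** on the first side push, the thicker part of the fingers caught the top of the strip, pressing about 5 N down and pulling it back a few mm. I raised the fingers about 3 mm and the second push went cleanly.
- **Last checks:** I measured the last wrist picture against the pin tops. The strip is within about 0.2 mm of home lengthwise and 0.5 mm across, with almost no turn. I saw no change in the tape, screwdriver, caliper or marker in the pictures, though I did not measure them. The fingers were well clear above the strip, with only noise on the force reading.

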